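# Clear a strip holder jammed in the bay's chute

### The arm

A 6-joint arm with a two-finger parallel gripper is mounted at the origin on the work surface. World frame = base frame: x ahead of the robot, y to its left, z up, the work surface at z = 0. Lengths are in m, angles in rad, forces in N, time in s.
With the tool pointing down it reaches from about 0.35 to 0.975 m from the base axis. Payload 4.9 kg.
Tool frame: the origin (TCP) lies midway between the tips of the shut fingers; the grasp point (between the pads) lies 19 mm behind it; x points along the fingers, z is the direction in which the jaws open and shut, and the axes are right-handed (so a half turn about x gives the same grasp; the last joint's range is limited). The gripper opens to 85 mm and grips with 20 to 120 N. Pads are 22 mm wide; open, the fingers measure 114 mm over their backs; the gripper's body (76 mm by 85 mm) begins 54 mm behind the grasp point. The pads swing forward as they close: fully open they stand 13 mm farther back than shut.
Start: joints at [-1.468, 0.053, 1.613, -0, 1.476, -0.119], TCP at [0.137, -0.61, 0.231] pointing down, gripper open.
Joint ranges: [-3.01, 3.01], [-1.01, 2.22], [0.06, 2.58], [-1.02, 4.17], [0.09, 2.62], [-3.14, 3.14]. Speed limits (rad/s): [2.57, 2.57, 3.14, 3.14, 3.14, 3.14].

### API

Orientations are given as a unit quaternion [w, x, y, z].
In Python, from plant import state, cams, workorder, nets gives the robot as it stands.
- The arm moves only by the tool play_rows, never from a script. Its argument "motion" is a list of rows, each a list of 3 entries, a list of its own where there are three numbers: the closure, from -1 (fully open) to 1 (shut), then the shift along the world's x, y, z in m, then the turn about the world's z in rad. A call has 1 to 5 rows; each row is the pose to reach, as a shift and turn from the pose commanded when the call began; what a row does not reach only later rows make up. A row lasts 1/10 s, in which the tool goes at most 50 mm and 8.59 degrees, less where a joint would pass 70% of its speed; a pose out of reach is approached as far as the arm can. A call with a gripper value outside its range is refused whole. The fingers move at their own pace and stop on an object; the grip force is fixed at half the most. Time passes only in rows, so rows that repeat a pose let the fingers close. It gives the time, the measured TCP pose, the force and the opening at its end, in the units of the state.
- state(): the state, without advancing time (a new reading comes with each control period).
- cams.grab_frame(name): name is "side" or "top" or "wrist"; returns (picture, depth): 384x512x3 uint8, red, green, blue; 384x512 float32, m along the optical axis (not along the pixel's ray), 0 where there is no reading.
- cams.camera_info(name): a dict with "K" (3x3 intrinsics, pixels), "k1" (the pictures are not rectified: a ray, as slopes to the right and down, at radius r is drawn at 1 + k1 r^2 times it, then the intrinsics apply), "rvec" (rotation vector, rad) and "tvec" (3), from world to camera coordinates, as OpenCV has them. Camera axes: x right, y down, z forward; pixel columns grow to the right and rows downward; lengths in m; the calibration is good to about 2 mm. A picture is of the moment at which its call begins: read the wrist's pose just before it. camera_info takes no time and is no camera call; for the wrist camera it gives the pose at the moment of the call.
- workorder.job_done(): hands the job in, once; it reports no verdict.
Trained networks look in the newest picture that a camera, given by its name, has taken for a name from the list of things; names that differ only in an ending like _2 or _b are one class to them, and where a whole thing is asked for, a point or a joint stands for the part that bears it (a point fixed in the world has none). Each returns a list of dicts, best first, with "score" (0 to 1); they miss things now and then, are a little off and sometimes report something else, mostly with a low value. They report only what shows in the picture. A call takes as long as a camera call.
- nets.recognise(camera, target): "at" ([x, y, z] in m, in world coordinates, good to about 4 mm: the middle of the surface that is visible of it).
- nets.landmark_of(camera, target): "at" ([x, y, z] in m, in world coordinates, good to about 4 mm: a listed point, or the origin of a listed thing).
The state is a dict: "time": time; "joint_pos": joint angles; "joint_vel": joint speeds; "joint_efforts": joint torques, N m; "tool_pos": TCP position; "tool_rot": TCP orientation; "contact_force": force on the tool from outside, world axes, zero at the start; "ft_torque": the same for the moment, N m; "gripper_width": opening from 0.0 (shut) to 1.0 (fully open).
Only numpy, scipy, OpenCV 4.12 (cv2) and the standard library are available. Lean on these libraries where they do the work, as an engineer would, in place of code of your own. Each camera call takes 0.05 s, during which the arm holds its last target.

### The job

A strip holder has jammed in the covered chute of the strip bay. Lift the paddle to free the latch, swing the cover over and right back until it lies open on its stop, then lift the jammed holder up out of the chute and lay it flat and face up in the catch tray at the chute's foot. Lay it down, do not drop it; leave the cover open and do not disturb the other things on the ledge.

Things in the scene. Friction and masses are not known exactly. Their poses are not given: they have to be found in the camera images.
- cover (a joint): Angle (rad) of the chute's grey steel cover, 113 x 228 x 3 mm, 0.4 kg, about the hinge on the chute's edge away from the robot: 0 shut, 2.7 right back on its stop. The hinge is free but damped (0.09 Nm per rad/s): let go below 1.5 the cover sinks shut, beyond 1.65 it sinks back onto its stop in 1 to 3 s. With the pawl engaged it gives 1 or 2 degrees only.
- cover_hinge (a point): Middle of the cover's hinge line. Axes turn with the cover: y down the slope along the hinge line; shut, x is level across the chute, away from the robot, z square to the cover, up. Opening is a positive turn about y. The cover lies 0 to 113 mm along -x. Right back at 2.7 rad it leans up 25 degrees behind the hinge, clear of the hatch.
- bay: The fixed strip bay: grey cabinet and aluminium chute sloping 15 degrees down along +y to the tray. Origin on the ledge under the hatch's middle; x away from the robot, z up. The chute floor is 75 mm above the origin. Seen square to the floor the chute is 104 mm wide inside, side walls 46 mm high, hatch 104 x 228 mm long, hinge line 48 mm above the floor and 56 mm to +x of the mid-line.
- paddle (a joint): Angle (rad) of the latch's steel paddle handle on the cover's edge nearest the robot: 0 down (held by a light spring, 1 N at its end), 0.65 fully up. Its pivot is parallel to the hinge line; its free end rises, positive about y. The hidden pawl is part of it: from 0.45 rad the cover can swing. A firm pinch tends to hold its tilt: turn the tool with it, or pinch lightly so that it can turn.
- paddle_grip (a point): Middle of the paddle's overhang: a channel 36 mm wide (y), 35 mm long (x), open below, top 7.5 mm above and lower edges 8 mm below this point, 80 mm clear beneath. Pinch its sides from above. Axes move with the paddle; down and shut they are those of cover_hinge. Pivot: 52 mm along x, 2 mm along z. Down and shut, the hinge line is 158 mm along x and -4 mm along z.
- jam_center (a point): Centre of the jammed cream plastic strip holder, lying askew on the chute's sloping floor beneath the cover: 30 mm wide (x), 168 mm long (y), 13 mm high (z, up when face up), 45 g; a shallow channel with raised rims along both long sides and a paper strip in it. Its underside is 6.5 mm below this point.
- jam: The same jammed strip holder; origin at the centre of its underside, same axes.
- tray_floor (a point): Centre of the floor, inside the open grey steel catch tray at the foot of the chute. Outside 150 (x) x 238 (y) mm, walls 3 mm thick and 27 mm high above this floor; z up. The chute's end stands over the rim on the -y side, its hood up to 85 mm above the ledge.
- spare_center (a point): Centre of another strip holder of the same kind lying on the ledge, long axis y: leave it alone.
- ashtray: Squat amber glass ashtray, 104 mm across, 30 mm high; origin at the centre of its underside. Leave it alone.
- stopwatch: Chrome stopwatch lying on its back, 53 mm across, 13 mm thick; origin at the centre of its underside. Leave it alone.
- pencil: Red chinagraph pencil lying on the ledge, 8 mm thick, 170 mm long along y; origin under its middle. Leave it alone.

How it is judged:
On the way, in this order (a step that is already met when the one before it is completed fails the run):
1. the paddle is lifted far enough to withdraw the pawl (value of joint paddle above 0.2 rad), for 0.05 s.
2. the cover is swung right back (value of joint cover above 2.4 rad), for 0.2 s.
3. the jammed holder is lifted up out of the chute (height (world z) of jam_center above 0.135 m), for 0.1 s.
At the end, for the whole second after the job is handed in: The cover stands open beyond 2.4 rad; the jammed holder lies at rest inside the catch tray, flat on its floor (centre less than 11 mm above the floor) and face up within 5 degrees (value of joint cover above 2.4 rad and x of jam_center in the frame of tray_floor between -0.062 and 0.062 m and y of jam_center in the frame of tray_floor between -0.036 and 0.036 m and z of jam_center in the frame of tray_floor below 0.011 m and angle between jam_center's own z axis and vertical below 0.09 rad and linear speed of jam below 0.02 m/s); the robot touches nothing.
It fails at once if the holder falls or is flung (faster than 0.9 m/s out of the fingers, a drop of about 40 mm) (linear speed of jam above 0.9 m/s and contact force between the fingers and jam below 0.3 N).
It fails at once if another thing on the ledge is moved by more than 20 mm (distance of any of spare_center, ashtray, stopwatch, pencil from where it was at the start of the episode above 0.02 m).
It also fails if it takes over 56 s, if anything falls off the work surface, if the arm or the gripper's body presses on something with over 40 N, if the wrist force passes 120 N, or if a joint passes its speed limit or range.

## Working session

There is one attempt and no reset: what is moved stays moved. The work goes in short steps, Python scripts to look and compute and a tool call to move; the robot and the scene stay as the last step left them, time stands still between calls to the robot, and variables do not carry over. Pictures are saved under pics/ and viewed, and the job is handed in when it is done.

Besides the shell and the picture viewer there is one more tool, called after "Call:" as a command line: name --argument value ..., lists and objects as JSON in quotes. play_rows: Moves the arm, as the interface text tells. Its arguments: {"type":"object","properties":{"motion":{"type":"array","items":{"type":"array"}}},"required":["motion"]}

```bash
ls; mkdir -p pics; cat > h.py <<'E'
import numpy as np, cv2
from plant import state, cams, workorder, nets
from scipy.spatial.transform import Rotation as R
def save(cam,name):
    im,d=cams.grab_frame(cam); cv2.imwrite(f'pics/{name}.png',im[:,:,::-1]); np.save(f'pics/{name}.npy',d); return im,d
def cloud(cam,d,info=None):
    i=info or cams.camera_info(cam); K=np.array(i['K'],float)
    v,u=np.mgrid[0:384,0:512]
    k1=float(np.ravel(i['k1'])[0])
    p=np.stack([u.ravel(),v.ravel()],1).astype(float)
    n=cv2.undistortPoints(p[:,None],K,np.array([k1,0,0,0.]))[:,0]
    z=d.ravel(); c=np.c_[n*z[:,None],z]
    Rm=cv2.Rodrigues(np.array(i['rvec'],float))[0]; t=np.array(i['tvec'],float).ravel()
    w=(c-t)@Rm; w[z==0]=np.nan
    return w.reshape(384,512,3)
def px(cam,P):
    i=cams.camera_info(cam)
    return cv2.projectPoints(np.array(P,float).reshape(-1,1,3),np.array(i['rvec'],float),np.array(i['tvec'],float),np.array(i['K'],float),np.array([float(np.ravel(i['k1'])[0]),0,0,0]))[0][:,0]
E
python3 - <<'E'
from h import *
s=state();print(s)
for c in ['top','side','wrist']:
    save(c,c+'0'); 
for c in ['top','side']:
  for n in ['cover_hinge','paddle_grip','jam_center','tray_floor','bay','spare_center','ashtray','stopwatch','pencil']:
    r=nets.landmark_of(c,n); print(c,n,[(np.round(q['at'],4).tolist(),round(q['score'],2)) for q in r[:2]], [px(c,q['at'])[0].round().tolist() for q in r[:1]])
print(state()['time'])
E
```

```text
pics
{'time': 0.0, 'joint_pos': array([-1.46797667e+00,  5.33741023e-02,  1.61427929e+00, -1.73557477e-05,
        1.47605984e+00, -1.18987057e-01]), 'joint_vel': array([ 0.00025164, -0.00072105, -0.00057767,  0.00015013,  0.00017885,
        0.0010928 ]), 'joint_efforts': array([ 8.17147593e-04, -3.93676043e+01, -3.70180678e+01, -1.05868410e-04,
        7.03051468e-03,  6.33809591e-06]), 'tool_pos': array([ 0.13743328, -0.60905251,  0.23006115]), 'tool_rot': array([ 0.5517362 ,  0.44211961,  0.55279659, -0.44105935]), 'contact_force': array([ 0.55655382, -0.90213115, -0.50990657]), 'ft_torque': array([ 0.01122292, -0.03185406, -0.00314196]), 'gripper_width': 0.9991564491719094}
top cover_hinge [([0.6045, -0.1447, 0.1253], 0.89)] [[386.0, 144.0]]
top paddle_grip [([0.4393, -0.137, 0.1298], 0.83)] [[390.0, 225.0]]
top jam_center [([0.375, 0.1761, 0.0044], 0.25)] [[232.0, 265.0]]
top tray_floor [([0.5586, 0.106, 0.002], 0.89)] [[262.0, 182.0]]
top bay [([0.5453, -0.1539, -0.0039], 0.59)] [[376.0, 185.0]]
top spare_center [([0.375, 0.1783, 0.009], 0.75)] [[231.0, 265.0]]
top ashtray [([
[... 182 characters left out ...]
 0.1297], 0.28)] [[135.0, 233.0]]
side cover_hinge [([0.6044, -0.1428, 0.1232], 0.73), ([0.5574, 0.1039, 0.0055], 0.65)] [[228.0, 125.0]]
side paddle_grip [([0.4439, -0.1391, 0.126], 0.72)] [[289.0, 124.0]]
side jam_center [] []
side tray_floor [([0.5594, 0.1022, 0.004], 0.58)] [[240.0, 220.0]]
side bay [([0.5472, -0.1548, 0.0009], 0.68), ([0.6027, -0.1462, 0.1245], 0.47)] [[251.0, 161.0]]
side spare_center [([0.3754, 0.1743, 0.0067], 0.61)] [[322.0, 242.0]]
side ashtray [([0.3788, -0.1552, -0.0014], 0.77)] [[311.0, 162.0]]
side stopwatch [([0.3854, -0.0081, -0.0034], 0.48)] [[312.0, 194.0]]
side pencil [([0.4528, 0.3937, 0.0021], 0.7), ([0.5469, -0.1564, 0.0001], 0.7)] [[288.0, 331.0]]
1.05
```

View pics/top0.png

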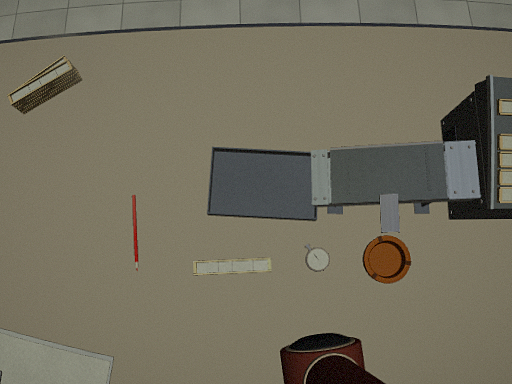

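View pics/side0.png

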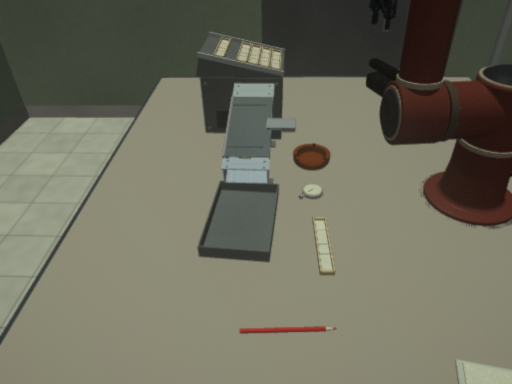

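```bash
python3 - <<'E'
from h import *
s=state();
print(R.from_quat(np.roll(s['tool_rot'],-1)).as_matrix().round(3))
d=np.load('pics/top0.npy');w=cloud('top',d)
# paddle neighbourhood
for v in range(205,245,3):
    print(v,[tuple((w[v,u]*1000).round().astype(int)) if np.isfinite(w[v,u,0]) else None for u in range(372,412,5)])
E
```

```text
[[ 0.     0.976  0.22 ]
 [-0.     0.22  -0.976]
 [-1.     0.     0.   ]]
205 [(np.int64(500), np.int64(-139), np.int64(2)), (np.int64(500), np.int64(-152), np.int64(-3)), (np.int64(480), np.int64(-125), np.int64(127)), (np.int64(480), np.int64(-135), np.int64(129)), (np.int64(479), np.int64(-144), np.int64(133)), (np.int64(478), np.int64(-153), np.int64(136)), (np.int64(498), np.int64(-209), np.int64(0)), (np.int64(498), np.int64(-221), np.int64(0))]
208 [(np.int64(493), np.int64(-139), np.int64(-1)), (np.int64(493), np.int64(-150), np.int64(2)), (np.int64(475), np.int64(-126), np.int64(124)), (np.int64(474), np.int64(-134), np.int64(129)), (np.int64(473), np.int64(-142), np.int64(135)), (np.int64(472), np.int64(-153), np.int64(134)), (np.int64(491), np.int64(-208), np.int64(0)), (np.int64(491), np.int64(-220), np.int64(-1))]
211 [(np.int64(487), np.int64(-139), np.int64(-4)), (np.int64(486), np.int64(-150), np.int64(0)), (np.int64(468), np.int64(-124), np.int64(128)), (np.int64(468), np.int64(-134), np.int64(128)), (np.int64(467), np.int64(-143), np.int64(133)), (np.int64(466), np.i
[... 3616 characters left out ...]
int64(417), np.int64(-137), np.int64(30)), (np.int64(417), np.int64(-148), np.int64(29)), (np.int64(417), np.int64(-162), np.int64(21)), (np.int64(416), np.int64(-170), np.int64(29)), (np.int64(415), np.int64(-181), np.int64(31)), (np.int64(417), np.int64(-202), np.int64(0)), (np.int64(417), np.int64(-215), np.int64(-3))]
244 [(np.int64(411), np.int64(-126), np.int64(28)), (np.int64(412), np.int64(-142), np.int64(9)), (np.int64(411), np.int64(-154), np.int64(8)), (np.int64(411), np.int64(-165), np.int64(8)), (np.int64(410), np.int64(-175), np.int64(13)), (np.int64(409), np.int64(-182), np.int64(26)), (np.int64(408), np.int64(-193), np.int64(28)), (np.int64(410), np.int64(-214), np.int64(0))]
```

```bash
python3 - <<'E'
from h import *
d=np.load('pics/top0.npy');w=cloud('top',d)
# cover: fit plane & edges per column
P=w.reshape(-1,3)
m=(P[:,0]>0.5)&(P[:,0]<0.6)&(P[:,1]>-0.24)&(P[:,1]<-0.05)&(P[:,2]>0.08)&(P[:,2]<0.17)
Q=P[m];A=np.c_[Q[:,:2],np.ones(len(Q))];c=np.linalg.lstsq(A,Q[:,2],rcond=None)[0]
n=np.r_[-c[0],-c[1],1];n/=np.linalg.norm(n);print('plane',c,'normal',n,len(Q))
for y in np.arange(-0.25,-0.03,0.02):
    k=(abs(P[:,1]-y)<0.005)&(P[:,2]>0.05)&(P[:,0]>0.3)&(P[:,0]<0.75)
    if k.sum(): print(round(y,3),P[k,0].min().round(4),P[k,0].max().round(4))
for x in np.arange(0.425,0.49,0.006):
    k=(abs(P[:,0]-x)<0.004)&(P[:,2]>0.1)&(P[:,1]>-0.25)&(P[:,1]<-0.05)
    if k.sum(): print('pad',round(x,3),P[k,1].min().round(4),P[k,1].max().round(4))
# tray rim
k=(P[:,2]>0.02)&(P[:,2]<0.04)&(P[:,0]>0.45)&(P[:,0]<0.68)&(P[:,1]>0.0)&(P[:,1]<0.3)
r=cv2.minAreaRect((P[k,:2]*1000).astype(np.float32));print(r)
E
```

```text
plane [-0.00764117 -0.26911518  0.08903209] normal [0.00737844 0.25986233 0.96561749] 4805
-0.25 0.4861 0.6045
-0.23 0.4852 0.6039
-0.21 0.4869 0.6037
-0.19 0.4867 0.604
-0.17 0.4879 0.6051
-0.15 0.4271 0.6053
-0.13 0.4283 0.6074
-0.11 0.4899 0.6071
-0.09 0.4899 0.6065
-0.07 0.4911 0.6091
-0.05 0.4908 0.6092
pad 0.425 -0.1559 -0.1204
pad 0.431 -0.1527 -0.1194
pad 0.437 -0.1542 -0.1195
pad 0.443 -0.1548 -0.1205
pad 0.449 -0.1525 -0.1208
pad 0.455 -0.1535 -0.1208
pad 0.461 -0.1542 -0.1204
pad 0.467 -0.155 -0.12
pad 0.473 -0.1557 -0.1211
pad 0.479 -0.1547 -0.1218
pad 0.485 -0.2496 -0.1216
((552.8609619140625, 108.76514434814453), (227.09994506835938, 151.58497619628906), 85.30219268798828)
```

View pics/wrist0.png

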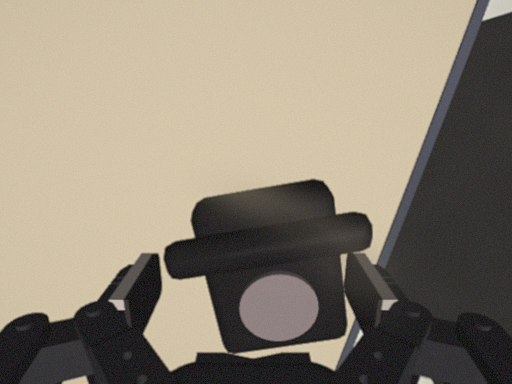

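Call:
play_rows --motion '[[-1,[0.025,0.038,0],-0.05],[-1,[0.05,0.076,0],-0.1],[-1,[0.075,0.114,0],-0.15],[-1,[0.1,0.152,0],-0.2],[-1,[0.125,0.19,0],-0.25]]'

```text
time: 1.55
tool_pos: [0.2632, -0.4181, 0.2314]
tool_rot: [0.492, 0.508, 0.492, -0.508]
contact_force: [1.3, 0.2, -0.0]
gripper_width: 1.001
```

Call:
play_rows --motion '[[-1,[0.025,0.038,0],0],[-1,[0.05,0.076,0],0],[-1,[0.075,0.114,0],0],[-1,[0.1,0.152,0],0],[-1,[0.125,0.19,0],0]]'

```text
time: 2.05
tool_pos: [0.3882, -0.228, 0.2317]
tool_rot: [0.493, 0.507, 0.492, -0.507]
contact_force: [0.9, -0.0, -0.5]
gripper_width: 1.001
```

Call:
play_rows --motion '[[-1,[0.025,0.038,0],0],[-1,[0.05,0.076,0],0],[-1,[0.0585,0.092,-0.02],0],[-1,[0.0585,0.092,-0.04],0],[-1,[0.0585,0.092,-0.04],0]]'

```text
time: 2.55
tool_pos: [0.4445, -0.1361, 0.1883]
tool_rot: [-0.491, -0.506, -0.495, 0.507]
contact_force: [-0.4, 0.7, -0.4]
gripper_width: 0.998
```

```bash
python3 - <<'E'
from h import *
s=state();print(s['time'],s['tool_pos'],s['contact_force'])
M=R.from_quat(np.roll(s['tool_rot'],-1)).as_matrix();print(np.degrees(np.arctan2(M[1,2],M[0,2])))
save('wrist','w1')
for c in ['wrist']:
  r=nets.landmark_of(c,'paddle_grip');print(r)
save('side','s1')
E
```

```text
2.55 [ 0.44452017 -0.13611986  0.18825412] [-0.39359014  0.65414039 -0.41430153]
-91.51784551045834
[{'at': [0.4451, -0.1396, 0.1242], 'score': 0.67}]
```

View pics/w1.png

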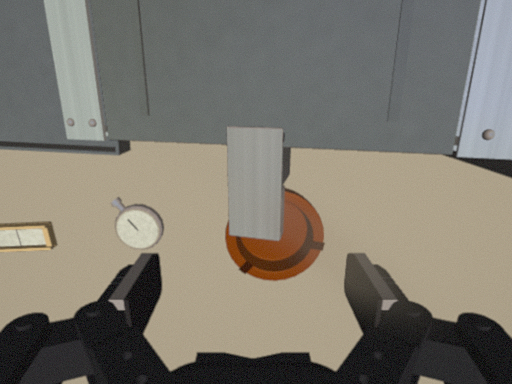

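View pics/s1.png

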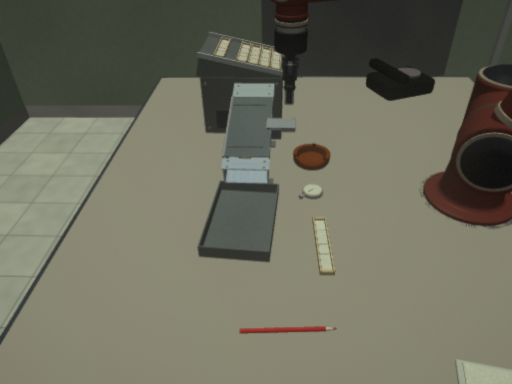

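Call:
play_rows --motion '[[-1,[0.0005,-0.002,-0.045],0],[-1,[0.0005,-0.002,-0.086],0],[-0.3,[0.0005,-0.002,-0.086],0],[0,[0.0005,-0.002,-0.086],0],[0,[0.0005,-0.002,-0.086],0]]'

```text
time: 3.2
tool_pos: [0.4484, -0.1409, 0.1086]
tool_rot: [0.494, 0.508, 0.491, -0.507]
contact_force: [0.2, -0.2, -0.1]
gripper_width: 0.513
```

```bash
python3 - <<'E'
from h import *
s=state();print(s['time'],s['tool_pos'],s['contact_force'],s['gripper_width'])
save('wrist','w2')
E
```

```text
3.2 [ 0.44838176 -0.14088913  0.10860207] [ 0.24208255 -0.17098913 -0.06284935] 0.5131423053999405
```

View pics/w2.png

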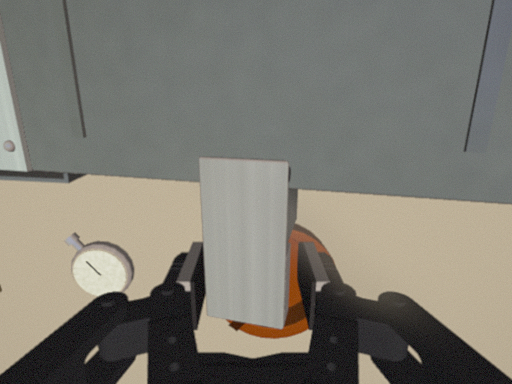

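Call:
play_rows --motion '[[0,[0,0.0025,0],0],[0.1,[0,0.0025,0],0],[0.15,[0,0.0025,0],0],[0.2,[0,0.0025,0],0],[0.2,[0,0.0025,0],0]]'

```text
time: 3.75
tool_pos: [0.4479, -0.1383, 0.1077]
tool_rot: [0.495, 0.507, 0.491, -0.507]
contact_force: [-1.5, -1.5, 6.8]
gripper_width: 0.418
```

```bash
cat > path.py <<'E'
import numpy as np
from scipy.spatial.transform import Rotation as R
H=np.array([0.6035,-0.143,0.1225])
yaw=np.radians(-1.6); s=np.radians(15)
B=R.from_euler('z',yaw).as_matrix()@R.from_euler('x',-s).as_matrix()
def grip(c,p):
    Rc=R.from_euler('y',c).as_matrix();Rp=R.from_euler('y',p).as_matrix()
    piv=np.array([-0.106,0,0.006]); 
    return H+B@(Rc@(piv+Rp@np.array([-0.052,0,-0.002])))
if __name__=='__main__':
    g0=grip(0,0);print(g0)
    for p in [.1,.2,.35,.5]: print('p',p,(grip(0,p)-g0).round(4))
    for c in np.arange(0,2.2,.1): print(round(c,2),[ (grip(c,p)-g0).round(3).tolist() for p in (.15,.35,.5)])
E
python3 path.py
```

```text
[ 0.44559051 -0.13755351  0.1263637 ]
p 0.1 [0.0001 0.0013 0.005 ]
p 0.2 [0.0007 0.0027 0.01  ]
p 0.35 [0.0026 0.0046 0.0173]
p 0.5 [0.0056 0.0064 0.0243]
0.0 [[0.0, 0.002, 0.008], [0.003, 0.005, 0.017], [0.006, 0.006, 0.024]]
0.1 [[0.002, 0.006, 0.023], [0.006, 0.008, 0.032], [0.009, 0.01, 0.039]]
0.2 [[0.006, 0.01, 0.038], [0.01, 0.012, 0.047], [0.015, 0.014, 0.053]]
0.3 [[0.011, 0.014, 0.052], [0.016, 0.016, 0.061], [0.021, 0.017, 0.067]]
0.4 [[0.018, 0.017, 0.066], [0.024, 0.019, 0.074], [0.029, 0.02, 0.079]]
0.5 [[0.026, 0.021, 0.079], [0.033, 0.022, 0.087], [0.039, 0.023, 0.092]]
0.6 [[0.035, 0.024, 0.092], [0.043, 0.025, 0.098], [0.049, 0.026, 0.103]]
0.7 [[0.046, 0.026, 0.103], [0.054, 0.028, 0.109], [0.061, 0.028, 0.113]]
0.8 [[0.057, 0.029, 0.113], [0.066, 0.03, 0.119], [0.073, 0.031, 0.122]]
0.9 [[0.07, 0.031, 0.123], [0.079, 0.032, 0.127], [0.087, 0.032, 0.129]]
1.0 [[0.084, 0.033, 0.13], [0.093, 0.033, 0.134], [0.101, 0.033, 0.135]]
1.1 [[0.098, 0.034, 0.137], [0.108, 0.034, 0.14], [0.116, 0.034, 0.14]]
1.2 [[0.113, 0.035, 0.142], [0.123, 0.035, 0.144], [0.131, 0.035, 0.144]]
1.3 [[0.128, 0.036, 0.146], [0.139, 0.035, 0.147], [0.146, 0.035, 0.146]]
1.4 [[0.144, 0.036, 0.148], [0.154, 0.035, 0.148], [0.162, 0.035, 0.146]]
1.5 [[0.16, 0.035, 0.149], [0.17, 0.035, 0.147], [0.177, 0.034, 0.145]]
1.6 [[0.175, 0.035, 0.148], [0.186, 0.034, 0.146], [0.193, 0.033, 0.143]]
1.7 [[0.191, 0.034, 0.146], [0.201, 0.033, 0.142], [0.208, 0.031, 0.139]]
1.8 [[0.206, 0.032, 0.142], [0.216, 0.031, 0.138], [0.222, 0.03, 0.133]]
1.9 [[0.221, 0.03, 0.137], [0.23, 0.029, 0.131], [0.236, 0.027, 0.127]]
2.0 [[0.235, 0.028, 0.13], [0.244, 0.026, 0.124], [0.249, 0.025, 0.118]]
2.1 [[0.249, 0.026, 0.122], [0.256, 0.024, 0.115], [0.261, 0.022, 0.109]]
```

Call:
play_rows --motion '[[0.2,[0,0.001,0.005],0],[0.2,[0.001,0.003,0.011],0],[0.2,[0.003,0.005,0.017],0],[0.2,[0.006,0.006,0.025],0],[0.2,[0.007,0.007,0.028],0]]'

```text
time: 4.25
tool_pos: [0.451, -0.1332, 0.1304]
tool_rot: [-0.492, -0.504, -0.492, 0.511]
contact_force: [1.6, -18.6, -19.9]
gripper_width: 0.42
```

```bash
python3 - <<'E'
from h import *
s=state();print(s['time'],s['tool_pos'],s['contact_force'],s['gripper_width'])
save('wrist','w3');save('side','s3')
E
```

```text
4.25 [ 0.45101506 -0.13323321  0.13038557] [  1.60118623 -18.64729273 -19.87275236] 0.419825420339306
```

View pics/w3.png

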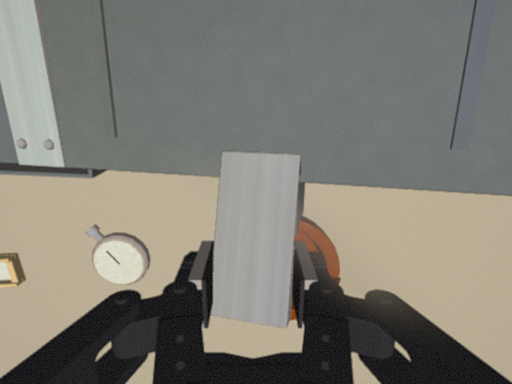

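View pics/s3.png

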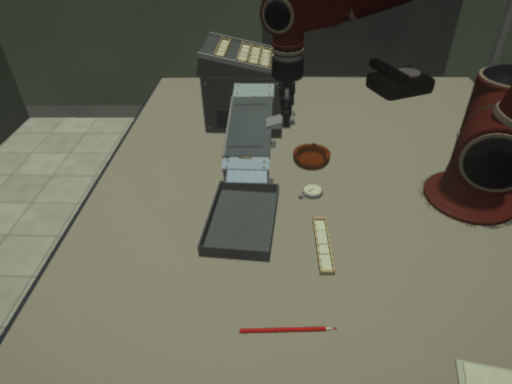

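```bash
cat >> h.py <<'E'
def fitplane(w,m):
    Q=w[m];Q=Q[np.isfinite(Q[:,0])];c=Q.mean(0);U,S,V=np.linalg.svd(Q-c);n=V[2];n=n*np.sign(n[2]);return c,n,S[2]/np.sqrt(len(Q))
E
python3 - <<'E'
from h import *
d=np.load('pics/w3.npy');w=cloud('wrist',d)
z=np.array([0,np.sin(.262),np.cos(.262)])
for nm,(v0,v1,u0,u1) in dict(pad=(165,230,228,290),cov=(90,145,230,400)).items():
    m=np.zeros((384,512),bool);m[v0:v1,u0:u1]=1
    c,n,e=fitplane(w,m);print(nm,c.round(4),n.round(3),round(e,4),'tilt about y',np.arctan2(n[0],n@z))
E
```

```text
pad [ 0.4857 -0.1364  0.1397] [0.35  0.234 0.907] 0.0006 tilt about y 0.35715583983241167
cov [ 0.5185 -0.1609  0.1319] [0.034 0.256 0.966] 0.0007 tilt about y 0.0341433877137869
```

Call:
play_rows --motion '[[0.2,[0.001,-0.001,0.003],0],[0.2,[0.002,-0.001,0.006],0],[0.2,[0.003,0,0.009],0],[0.2,[0.004,0,0.012],0],[0.2,[0.005,0,0.014],0]]'

```text
time: 4.85
tool_pos: [0.4538, -0.1299, 0.1447]
tool_rot: [-0.489, -0.504, -0.496, 0.51]
contact_force: [-13.2, -0.1, 0.5]
gripper_width: 0.424
```

```bash
cat > tilt.py <<'E'
from h import *
import sys
s=state();print(s['time'],s['tool_pos'],s['contact_force'],s['gripper_width'])
n=sys.argv[1]
im,d=save('wrist',n);w=cloud('wrist',d)
z=np.array([0,np.sin(.262),np.cos(.262)])
for nm,(v0,v1,u0,u1) in dict(pad=(165,230,228,285),cov=(90,135,230,400)).items():
    m=np.zeros((384,512),bool);m[v0:v1,u0:u1]=1
    c,n,e=fitplane(w,m);print(nm,c.round(4),n.round(3),round(e,4),'tilt about y',np.arctan2(n[0],n@z))
E
python3 tilt.py w4
```

```text
4.85 [ 0.45383917 -0.12989138  0.14474781] [-13.23893765  -0.10525247   0.54523457] 0.4241114078583504
pad [ 0.4889 -0.1318  0.1546] [0.333 0.235 0.913] 0.0006 tilt about y 0.33908817709647116
cov [ 0.5236 -0.1576  0.1436] [0.184 0.247 0.951] 0.0007 tilt about y 0.18477166117720986
```

View pics/w4.png

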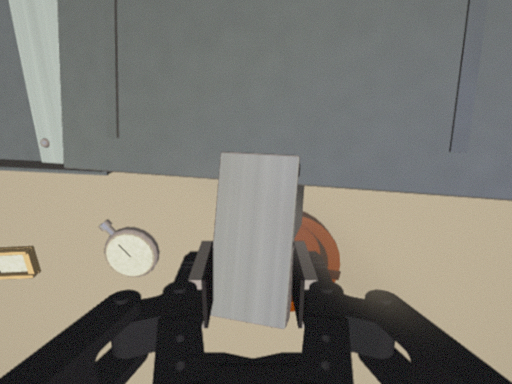

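```bash
python3 - <<'E'
from path import *
g=grip(.18,.155)
for c in np.arange(.25,2.3,.08): print(round(c,2),((grip(c,.1)-g)*1000).round(0).astype(int).tolist())
E
```

```text
0.25 [2, 2, 8]
0.33 [7, 5, 19]
0.41 [12, 8, 30]
0.49 [18, 10, 41]
0.57 [25, 13, 51]
0.65 [33, 15, 61]
0.73 [42, 17, 70]
0.81 [51, 19, 78]
0.89 [61, 21, 85]
0.97 [72, 23, 92]
1.05 [83, 24, 98]
1.13 [95, 25, 103]
1.21 [107, 26, 107]
1.29 [119, 26, 110]
1.37 [131, 27, 113]
1.45 [144, 26, 114]
1.53 [157, 26, 114]
1.61 [169, 26, 113]
1.69 [182, 25, 112]
1.77 [194, 24, 109]
1.85 [206, 23, 105]
1.93 [218, 21, 101]
2.01 [229, 19, 96]
2.09 [240, 17, 89]
2.17 [250, 15, 82]
2.25 [260, 13, 74]
```

Call:
play_rows --motion '[[0.2,[0.002,0.002,0.008],0],[0.2,[0.007,0.005,0.019],0],[0.2,[0.012,0.008,0.03],0],[0.2,[0.018,0.01,0.041],0],[0.2,[0.025,0.013,0.051],0]]'

```text
time: 5.4
tool_pos: [0.4784, -0.1173, 0.1946]
tool_rot: [-0.487, -0.505, -0.495, 0.512]
contact_force: [-8.5, -4.9, -7.9]
gripper_width: 0.422
```

```bash
python3 tilt.py w5
```

```text
5.4 [ 0.47842701 -0.11731387  0.19457654] [-8.48864675 -4.9496214  -7.92365762] 0.4220301011096404
pad [ 0.5122 -0.1192  0.1972] [0.543 0.203 0.815] 0.0006 tilt about y 0.5740724377735283
cov [ 0.548  -0.1499  0.1692] [0.568 0.197 0.799] 0.0006 tilt about y 0.6041918182985034
```

View pics/w5.png

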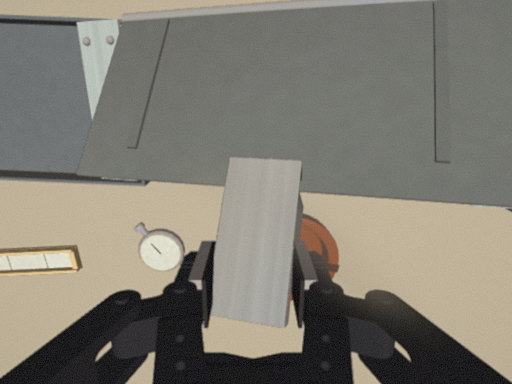

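Call:
play_rows --motion '[[0.2,[0.008,0.002,0.01],0],[0.2,[0.017,0.004,0.019],0],[0.2,[0.026,0.006,0.027],0],[0.2,[0.036,0.008,0.034],0],[0.2,[0.047,0.01,0.041],0]]'

```text
time: 5.95
tool_pos: [0.5281, -0.1092, 0.2344]
tool_rot: [-0.49, -0.505, -0.493, 0.512]
contact_force: [1.9, -11.0, -15.6]
gripper_width: 0.423
```

Call:
play_rows --motion '[[0.2,[0.011,0.001,0.006],0],[0.2,[0.023,0.002,0.011],0],[0.2,[0.035,0.003,0.015],0],[0.2,[0.047,0.003,0.018],0],[0.2,[0.059,0.003,0.021],0]]'

```text
time: 6.45
tool_pos: [0.588, -0.1059, 0.2565]
tool_rot: [-0.491, -0.505, -0.493, 0.51]
contact_force: [-0.1, -6.6, -10.9]
gripper_width: 0.406
```

```bash
python3 tilt.py w6; python3 -c "
from h import *
save('side','s6')"
```

```text
6.45 [ 0.5880195  -0.10585373  0.25649912] [ -0.12067062  -6.56682136 -10.88626836] 0.4062293207858824
pad [ 0.5953 -0.1081  0.1739] [0.983 0.049 0.178] 0.0022 tilt about y 1.384854044425895
cov [ 6.431e-01 -1.827e-01  2.000e-04] [-0.002 -0.002  1.   ] 0.0008 tilt about y -0.0015803361579576495
```

View pics/w6.png

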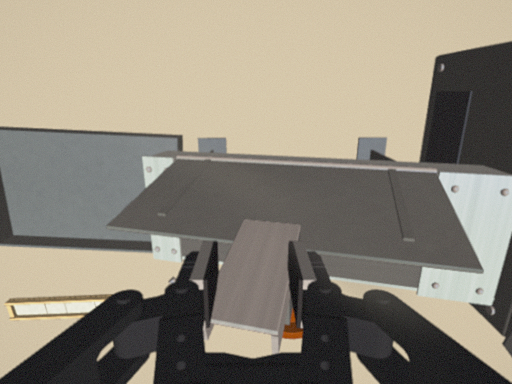

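View pics/s6.png

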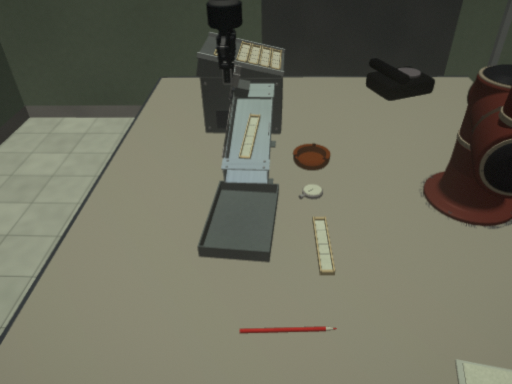

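Call:
play_rows --motion '[[0.2,[0.013,-0.001,0.0],0],[0.2,[0.026,-0.002,-0.001],0],[0.2,[0.038,-0.003,-0.003],0],[0.2,[0.051,-0.004,-0.004],0],[0.2,[0.063,-0.005,-0.007],0]]'

```text
time: 7.05
tool_pos: [0.6533, -0.1089, 0.2534]
tool_rot: [0.493, 0.507, 0.493, -0.507]
contact_force: [0.7, -0.4, 0.6]
gripper_width: 0.402
```

Call:
play_rows --motion '[[0.2,[0.012,-0.001,-0.004],0],[0.2,[0.024,-0.003,-0.008],0],[0.2,[0.03,-0.004,-0.011],0],[0.2,[0.035,-0.005,-0.013],0],[0.2,[0.035,-0.005,-0.013],0]]'

```text
time: 7.55
tool_pos: [0.6876, -0.1142, 0.2395]
tool_rot: [-0.493, -0.507, -0.493, 0.507]
contact_force: [0.1, -0.3, -0.5]
gripper_width: 0.403
```

```bash
python3 -c "
from h import *
save('side','s7');save('wrist','w7')"
```

```text
(no output)
```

View pics/w7.png

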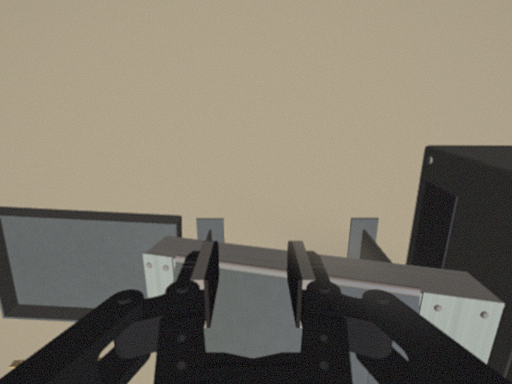

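View pics/s7.png

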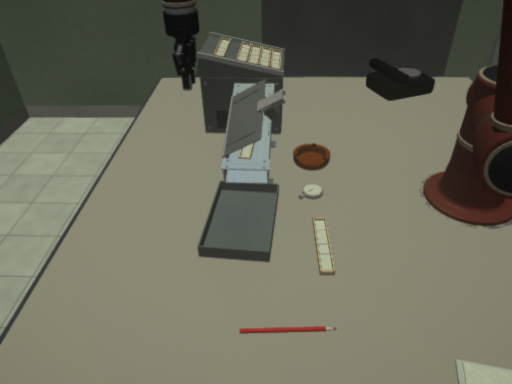

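Call:
play_rows --motion '[[-1,[0,0,0.05],0],[-1,[-0.02,0,0.06],0],[-1,[-0.07,-0.005,0.06],0],[-1,[-0.12,-0.01,0.06],0],[-1,[-0.17,-0.015,0.06],0]]'

```text
time: 8.15
tool_pos: [0.5163, -0.129, 0.3008]
tool_rot: [0.493, 0.507, 0.493, -0.507]
contact_force: [-0.9, -0.9, 0.9]
gripper_width: 0.998
```

Call:
play_rows --motion '[[-1,[-0.05,-0.005,0],0],[-1,[-0.07,-0.007,-0.04],0],[-1,[-0.07,-0.007,-0.08],0],[-1,[-0.07,-0.007,-0.11],0],[-1,[-0.07,-0.007,-0.11],0]]'

```text
time: 8.65
tool_pos: [0.445, -0.1347, 0.1856]
tool_rot: [-0.49, -0.506, -0.496, 0.508]
contact_force: [-0.1, 0.3, 0.1]
gripper_width: 1.002
```

```bash
python3 tilt.py w8; python3 - <<'E'
from h import *
print(nets.landmark_of('wrist','paddle_grip'))
im,d=save('top','t8');im,d2=save('side','s8')
for c in ['top','side']: print(nets.landmark_of(c,'paddle_grip'),nets.landmark_of(c,'jam_center'))
E
```

```text
8.65 [ 0.44496317 -0.13470893  0.1856283 ] [-0.12000252  0.32205769  0.08363048] 1.001518543165342
pad [ 0.4648 -0.138   0.1489] [-0.219 -0.926  0.308] 0.009 tilt about y -1.3132344389093014
cov [ 0.5141 -0.1702  0.1492] [0.247 0.228 0.942] 0.0018 tilt about y 0.24937040158014995
[{'at': [0.4456, -0.1343, 0.1462], 'score': 0.57}]
[{'at': [0.4417, -0.1301, 0.1494], 'score': 0.7}] []
[{'at': [0.4467, -0.1328, 0.1457], 'score': 0.53}] []
```

View pics/w8.png

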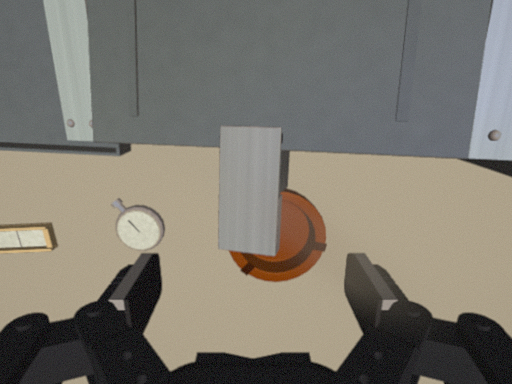

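View pics/s8.png

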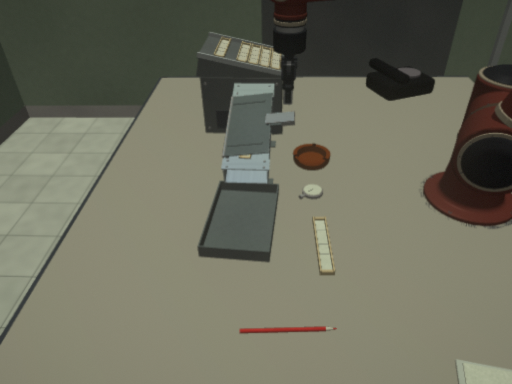

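```bash
python3 tilt.py w9
```

```text
9.05 [ 0.44917473 -0.13645794  0.19208431] [ 0.62888232 -0.00859522  0.0829268 ] 0.999417736016204
pad [ 0.4628 -0.1395  0.1387] [-0.212 -0.93   0.3  ] 0.0085 tilt about y -1.3434460131566452
cov [ 0.5161 -0.1725  0.1451] [0.159 0.253 0.954] 0.001 tilt about y 0.15953498575279998
```

Call:
play_rows --motion '[[-0.3,[-0.002,0.001,-0.04],0],[-0.1,[-0.002,0.001,-0.08],0],[0.1,[-0.002,0.001,-0.08],0],[0.4,[-0.002,0.001,-0.08],0],[0.4,[-0.002,0.001,-0.08],0]]'

```text
time: 9.6
tool_pos: [0.444, -0.1325, 0.1097]
tool_rot: [-0.49, -0.507, -0.496, 0.507]
contact_force: [-7.3, 9.4, -3.9]
gripper_width: 0.415
```

```bash
python3 tilt.py w10
```

```text
9.6 [ 0.4440355  -0.13254128  0.10973855] [-7.28587673  9.4150909  -3.94706478] 0.4145498659184061
pad [ 0.4892 -0.1348  0.1505] [0.157 0.254 0.954] 0.0006 tilt about y 0.15806344029364872
cov [ 0.5159 -0.1545  0.1422] [0.167 0.249 0.954] 0.0006 tilt about y 0.16785204002371645
```

View pics/w10.png

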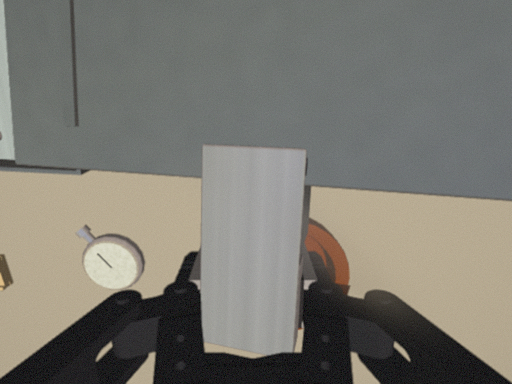

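Call:
play_rows --motion '[[0.0,[0.0,-0.001,0],0],[0.0,[0,-0.001,0],0],[0.4,[0,-0.001,0],0],[0.4,[0,-0.001,0],0]]'

```text
time: 10.05
tool_pos: [0.4454, -0.1331, 0.1109]
tool_rot: [0.49, 0.508, 0.495, -0.506]
contact_force: [-4.8, 13.1, -1.7]
gripper_width: 0.426
```

```bash
python3 tilt.py w11
```

```text
10.05 [ 0.44544063 -0.13307536  0.11094541] [-4.7550471  13.12638152 -1.71453506] 0.42620338654737905
pad [ 0.4893 -0.1353  0.1485] [0.141 0.251 0.958] 0.0006 tilt about y 0.14110885258622802
cov [ 0.517  -0.1555  0.1407] [0.149 0.251 0.957] 0.0006 tilt about y 0.14955609856288485
```

View pics/w11.png

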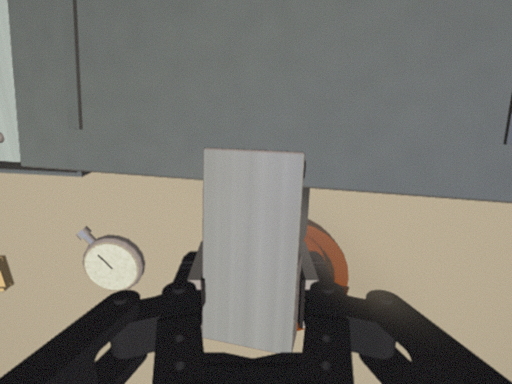

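Call:
play_rows --motion '[[-0.1,[0.001,0.001,0.004],0],[-0.1,[0.002,0.002,0.008],0],[0.4,[0.002,0.002,0.008],0],[0.4,[0.002,0.002,0.008],0]]'

```text
time: 10.5
tool_pos: [0.45, -0.1334, 0.1219]
tool_rot: [0.493, 0.509, 0.492, -0.506]
contact_force: [-3.0, 8.7, 9.6]
gripper_width: 0.425
```

```bash
python3 tilt.py w12
```

```text
10.5 [ 0.45003533 -0.13342415  0.12193546] [-3.03057654  8.72280899  9.62939566] 0.4246579854441265
pad [ 0.4899 -0.1355  0.148 ] [0.128 0.255 0.958] 0.0006 tilt about y 0.12878792084900936
cov [ 0.5207 -0.1579  0.1405] [0.148 0.25  0.957] 0.0006 tilt about y 0.1485065080714425
```

View pics/w12.png

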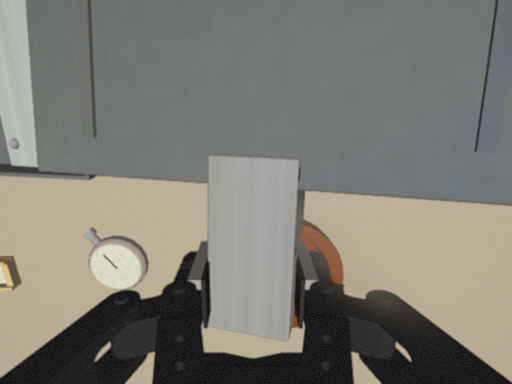

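```bash
python3 - <<'E'
from path import *
g=grip(.149,0)
last=np.zeros(3)
for i,c in enumerate(np.arange(.2,2.3,.085)):
    p=min(.3,.04*(i+1)); q=((grip(c,p)-g)*1000)
    print(i,round(c,2),(q-last).round(0).astype(int).tolist())
    if i%5==4: last=q
E
```

```text
0 0.2 [2, 3, 10]
1 0.29 [7, 6, 24]
2 0.37 [12, 10, 38]
3 0.46 [20, 13, 51]
4 0.54 [29, 16, 64]
5 0.63 [10, 3, 12]
6 0.71 [21, 5, 22]
7 0.8 [32, 7, 31]
8 0.88 [43, 9, 38]
9 0.97 [55, 10, 45]
10 1.05 [12, 1, 5]
11 1.14 [25, 2, 10]
12 1.22 [38, 3, 13]
13 1.31 [51, 3, 16]
14 1.39 [64, 3, 17]
15 1.48 [13, 0, 0]
16 1.56 [27, -1, -1]
17 1.65 [40, -2, -3]
18 1.73 [53, -3, -6]
19 1.82 [66, -4, -10]
20 1.9 [12, -2, -5]
21 1.99 [24, -4, -11]
22 2.07 [35, -6, -18]
23 2.16 [46, -8, -26]
24 2.24 [55, -11, -35]
```

Call:
play_rows --motion '[[0.4,[0.002,0.003,0.01],0],[0.4,[0.007,0.006,0.024],0],[0.4,[0.012,0.01,0.038],0],[0.4,[0.02,0.013,0.051],0],[0.4,[0.029,0.016,0.064],0]]'

```text
time: 11.05
tool_pos: [0.4685, -0.1185, 0.1794]
tool_rot: [-0.485, -0.501, -0.498, 0.516]
contact_force: [-27.9, -6.5, -2.9]
gripper_width: 0.421
```

Call:
play_rows --motion '[[0.4,[0.01,0.003,0.012],0],[0.4,[0.021,0.005,0.022],0],[0.4,[0.032,0.007,0.031],0],[0.4,[0.043,0.009,0.038],0],[0.4,[0.055,0.01,0.045],0]]'

```text
time: 11.55
tool_pos: [0.5247, -0.105, 0.2375]
tool_rot: [-0.485, -0.504, -0.499, 0.512]
contact_force: [-40.0, 24.4, 44.5]
gripper_width: 0.424
```

```bash
python3 tilt.py w13
```

```text
11.55 [ 0.52471547 -0.10500612  0.23746468] [-39.96006478  24.36785592  44.48350745] 0.4237570816514461
pad [ 0.5608 -0.1067  0.2392] [0.89  0.423 0.172] 0.0054 tilt about y 1.27028262221341
cov [ 0.5934 -0.146   0.1619] [0.9   0.089 0.426] 0.0003 tilt about y 1.1213067239172703
```

View pics/w13.png

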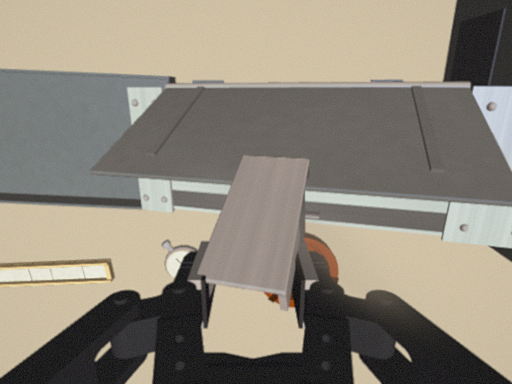

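```bash
python3 - <<'E'
from path import *
g=grip(.149,0)
print(((grip(1.12,0)-g)*1000).round(1),((grip(.97,.3)-g)*1000).round(1),((grip(1.05,.05)-g)*1000).round(1))
c0=grip(.97,.3)
for c in np.arange(1.1,2.2,.1): print(round(c,2),((grip(c,.05)-c0)*1000).round(0),((grip(c,.15)-c0)*1000).round(0))
E
```

```text
[ 91.2  27.6 112.6] [ 84.1  26.8 108.7] [ 83.5  26.9 109.1]
1.1 [7. 1. 4.] [11.  1.  6.]
1.2 [21.  2.  9.] [26.  2. 11.]
1.3 [36.  3. 14.] [42.  3. 15.]
1.4 [52.  3. 16.] [57.  3. 17.]
1.5 [68.  3. 18.] [73.  3. 18.]
1.6 [84.  2. 17.] [89.  2. 17.]
1.7 [99.  1. 15.] [104.   1.  14.]
1.8 [115.   0.  12.] [120.  -0.  11.]
1.9 [130.  -2.   7.] [134.  -2.   5.]
2.0 [144.  -4.   1.] [149.  -5.  -1.]
2.1 [158.  -6.  -7.] [162.  -7.  -9.]
```

Call:
play_rows --motion '[[0.2,[0.004,0.001,0.007],0],[0.2,[0.012,0.002,0.01],0]]'

```text
time: 11.8
tool_pos: [0.5453, -0.1015, 0.2483]
tool_rot: [0.493, 0.509, 0.494, -0.503]
contact_force: [-14.8, 20.3, 27.1]
gripper_width: 0.408
```

```bash
python3 tilt.py w14
```

```text
11.8 [ 0.54525328 -0.10145802  0.24831152] [-14.80974505  20.30102144  27.09166455] 0.4084729686048375
pad [ 0.5775 -0.1031  0.2436] [0.829 0.558 0.015] 0.006 tilt about y 1.380810104133422
cov [ 0.6097 -0.1622  0.0654] [ 0.994 -0.021  0.105] 0.0061 tilt about y 1.4745168113434983
```

View pics/w14.png

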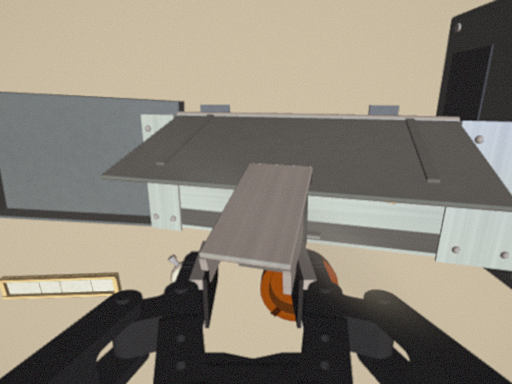

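```bash
python3 - <<'E'
from h import *
d=np.load('pics/w14.npy');w=cloud('wrist',d)
for v in (170,190,210,230,245,255,260): print(v,w[v,255].round(4))
Q=w[172:255,235:285].reshape(-1,3)
c,n,e=fitplane(w,(lambda m:(m.__setitem__((slice(175,250),slice(240,280)),True),m)[1])(np.zeros((384,512),bool)))
print(c,n,e)
print([ w[v,u].round(4).tolist() for v,u in ((135,200),(180,180),(180,400),(140,400))])
m=np.zeros((384,512),bool);m[130:170,180:390]=1
c,n,e=fitplane(w,m);print(c,n,e)
E
```

```text
170 [ 0.5854 -0.1031  0.2228]
190 [ 0.5797 -0.103   0.2421]
210 [ 0.5749 -0.1029  0.2576]
230 [ 0.5711 -0.1028  0.2713]
245 [ 0.5693 -0.1028  0.2815]
255 [ 0.5675 -0.1028  0.2862]
260 [ 0.5663 -0.1028  0.2877]
[ 0.57517674 -0.1048934   0.2584994 ] [0.9594668  0.0547226  0.27645778] 0.0005377459460962344
[[0.5965, -0.0611, 0.1465], [0.578, -0.059, 0.2121], [0.5788, -0.1811, 0.2259], [0.5937, -0.1997, 0.179]]
[ 0.58997063 -0.12155285  0.18064945] [0.97169848 0.03529304 0.23357327] 0.0015991376411478226
```

Call:
play_rows --motion '[[-0.1,[0.008,0,0],0],[-0.05,[0.016,0,0.001],0],[0.4,[0.018,0,0.001],0],[0.4,[0.018,0,0.001],0]]'

```text
time: 12.25
tool_pos: [0.5654, -0.1046, 0.2463]
tool_rot: [0.497, 0.508, 0.492, -0.503]
contact_force: [-3.1, 9.3, 13.7]
gripper_width: 0.475
```

```bash
python3 tilt.py w15;  python3 - <<'E'
from h import *
d=np.load('pics/w15.npy');w=cloud('wrist',d)
for v in range(150,330,12): print(v,w[v,255].round(4))
E
```

```text
12.25 [ 0.565433   -0.10464291  0.2462581 ] [-3.13391692  9.3327759  13.65274182] 0.47531705540201163
pad [ 0.5903 -0.1066  0.2202] [0.995 0.064 0.075] 0.0018 tilt about y 1.4816531230610313
cov [ 6.235e-01 -1.789e-01 -1.000e-04] [0.011 0.001 1.   ] 0.001 tilt about y 0.011881779089886467
150 [ 0.6018 -0.1069  0.1374]
162 [ 0.5968 -0.1066  0.1614]
174 [ 0.5928 -0.1064  0.1822]
186 [ 0.5941 -0.1062  0.2169]
198 [ 0.5915 -0.1061  0.2311]
210 [ 0.5887 -0.106   0.2416]
222 [ 0.5864 -0.1058  0.2517]
234 [ 0.5845 -0.1058  0.2612]
246 [ 0.5827 -0.1057  0.2692]
258 [ 0.5813 -0.1056  0.2769]
270 [ 0.58   -0.1055  0.2839]
282 [ 0.579  -0.1055  0.2904]
294 [ 0.3749 -0.1029  0.    ]
306 [ 3.550e-01 -1.025e-01  2.000e-04]
318 [ 0.3328 -0.1021 -0.0017]
```

View pics/w15.png

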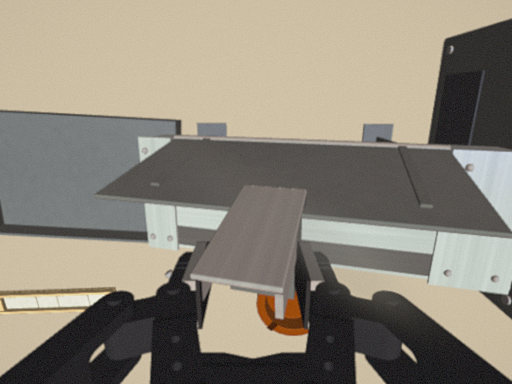

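Call:
play_rows --motion '[[0.4,[0.018,0,0.002],0],[0.4,[0.036,0,0.002],0],[0.4,[0.052,-0.001,0.0],0],[0.4,[0.066,-0.002,-0.002],0],[0.4,[0.08,-0.003,-0.005],0]]'

```text
time: 12.8
tool_pos: [0.6451, -0.1084, 0.2424]
tool_rot: [0.496, 0.508, 0.491, -0.505]
contact_force: [-2.4, 5.3, 12.9]
gripper_width: 0.461
```

```bash
python3 tilt.py w16;  python3 - <<'E'
from h import *
save('side','s16')
d=np.load('pics/w16.npy');w=cloud('wrist',d)
for v in range(150,330,12): print(v,w[v,255].round(4))
E
```

```text
12.8 [ 0.64512167 -0.10838752  0.24242532] [-2.37214654  5.26308538 12.94440183] 0.46098796436141903
pad [ 0.6142 -0.112   0.0294] [-0.985  0.163  0.064] 0.0166 tilt about y -1.4655764962641387
cov [ 7.056e-01 -1.834e-01 -7.000e-04] [-0.003 -0.002  1.   ] 0.0008 tilt about y -0.0027495508434148314
150 [ 6.622e-01 -1.121e-01  3.000e-04]
162 [ 0.6472 -0.1117 -0.0008]
174 [ 6.321e-01 -1.114e-01 -6.000e-04]
186 [ 0.6165 -0.111  -0.0009]
198 [ 0.6004 -0.1107 -0.0017]
210 [ 0.5845 -0.1103 -0.0006]
222 [ 0.6051 -0.1099  0.0921]
234 [ 0.6595 -0.1098  0.2429]
246 [ 0.6687 -0.1098  0.2748]
258 [ 0.6491 -0.1095  0.2479]
270 [ 0.6439 -0.1094  0.2501]
282 [ 0.6379 -0.1093  0.2511]
294 [ 0.6332 -0.1091  0.254 ]
306 [ 0.6279 -0.109   0.256 ]
318 [ 0.6224 -0.1089  0.2576]
```

View pics/w16.png

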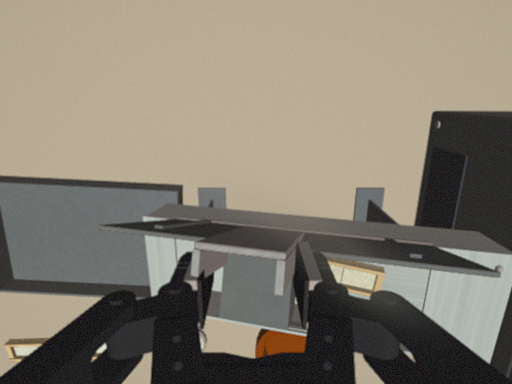

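View pics/s16.png

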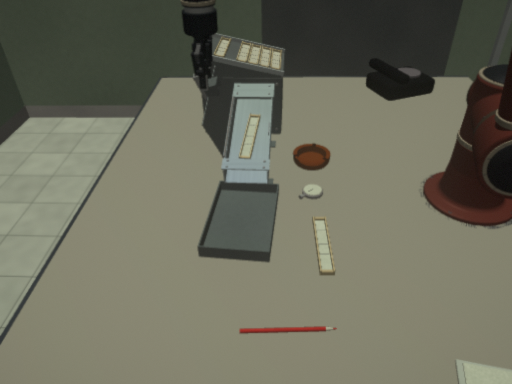

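Call:
play_rows --motion '[[0.4,[0.014,-0.001,-0.004],0],[0.4,[0.028,-0.003,-0.009],0],[0.4,[0.04,-0.005,-0.015],0],[0.4,[0.04,-0.005,-0.015],0]]'

```text
time: 13.3
tool_pos: [0.6866, -0.1176, 0.2245]
tool_rot: [0.497, 0.508, 0.488, -0.506]
contact_force: [1.7, -6.9, 7.8]
gripper_width: 0.377
```

```bash
python3 tilt.py w17;  python3 - <<'E'
from h import *
save('side','s17')
E
```

```text
13.3 [ 0.68655109 -0.11761561  0.22451553] [ 1.66701301 -6.94105832  7.81232749] 0.37659615283209347
pad [ 0.7035 -0.1203  0.1641] [-0.985  0.013  0.173] 0.0074 tilt about y -1.399612756637415
cov [ 7.451e-01 -1.900e-01  1.000e-04] [ 0.002 -0.002  1.   ] 0.0008 tilt about y 0.0018694658526162745
```

View pics/w17.png

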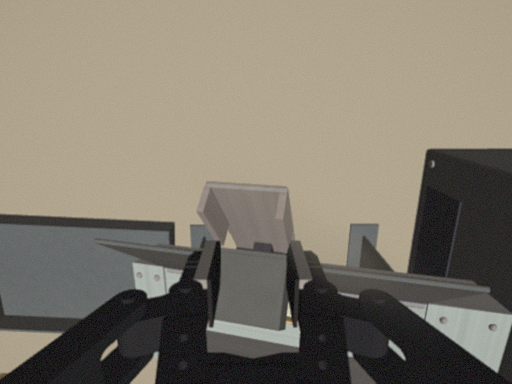

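View pics/s17.png

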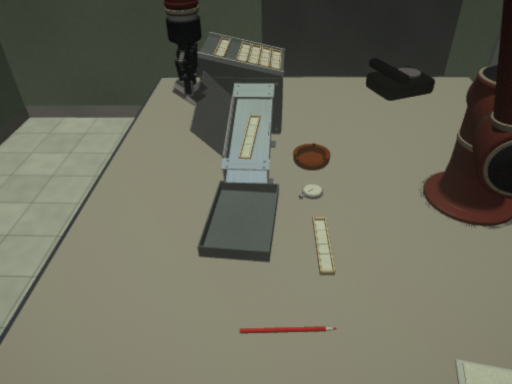

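Call:
play_rows --motion '[[-0.2,[-0.005,0,0],0],[-0.2,[-0.01,0,0.04],0],[-0.2,[-0.03,0,0.08],0],[-0.2,[-0.07,-0.01,0.09],0],[-0.2,[-0.11,-0.03,0.09],0]]'

```text
time: 13.9
tool_pos: [0.573, -0.1435, 0.3139]
tool_rot: [0.496, 0.507, 0.491, -0.505]
contact_force: [0.3, -1.0, -0.5]
gripper_width: 0.597
```

Call:
play_rows --motion '[[-0.2,[-0.05,-0.01,0],0],[-0.2,[-0.1,-0.01,0],0],[-0.2,[-0.15,-0.01,0],0],[-0.2,[-0.2,-0.01,0],0],[-0.2,[-0.2,-0.01,0],0]]'

```text
time: 14.4
tool_pos: [0.3689, -0.1534, 0.3101]
tool_rot: [0.494, 0.507, 0.491, -0.507]
contact_force: [1.2, 0.4, -0.0]
gripper_width: 0.597
```

```bash
python3 - <<'E'
from h import *
s=state();print(s['time'],s['tool_pos'],s['contact_force'],s['gripper_width'])
im,d=save('top','t18'); 
for n in ['jam_center','tray_floor','cover_hinge','jam']: print('top',n,nets.landmark_of('top',n))
save('side','s18')
for n in ['jam_center','tray_floor','jam']: print('side',n,nets.landmark_of('side',n))
save('wrist','w18')
for n in ['jam_center','jam']: print('wrist',n,nets.landmark_of('wrist',n))
E
```

```text
14.4 [ 0.36888095 -0.15335788  0.31014909] [ 1.15034503  0.37261814 -0.01510049] 0.5966401024021597
top jam_center [{'at': [0.5447, -0.1538, 0.082], 'score': 0.7}]
top tray_floor []
top cover_hinge []
top jam [{'at': [0.5458, -0.1605, 0.0771], 'score': 0.8}, {'at': [0.6055, -0.141, 0.1226], 'score': 0.39}]
side jam_center [{'at': [0.5482, -0.1559, 0.0847], 'score': 0.79}]
side tray_floor [{'at': [0.5539, 0.105, 0.0041], 'score': 0.91}]
side jam [{'at': [0.5461, -0.1627, 0.0767], 'score': 0.56}]
wrist jam_center []
wrist jam []
```

View pics/t18.png

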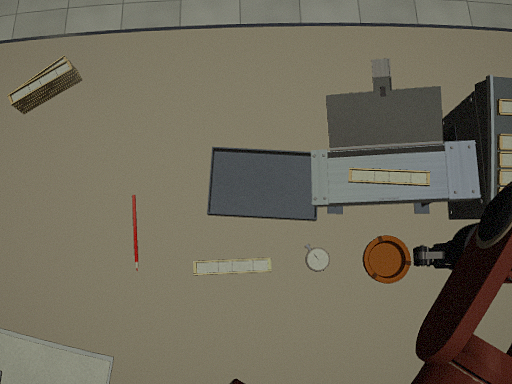

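View pics/w18.png

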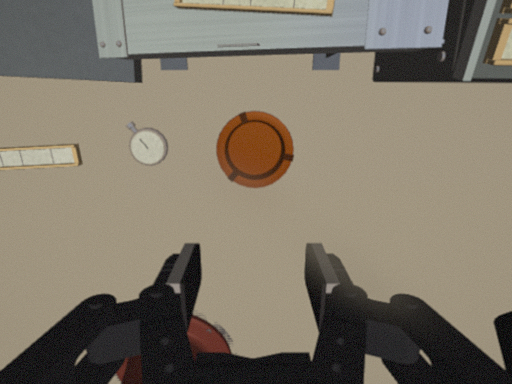

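View pics/s18.png

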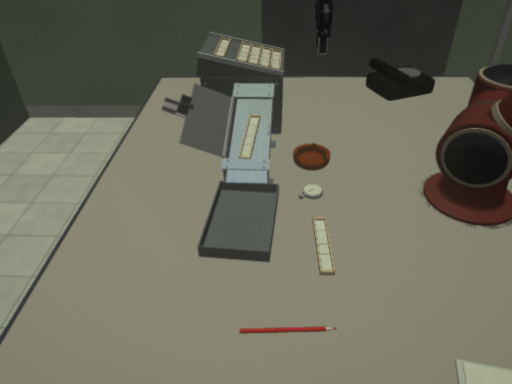

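```bash
python3 - <<'E'
from h import *
im=cv2.imread('pics/t18.png');d=np.load('pics/t18.npy');w=cloud('top',d)
m=np.zeros((384,512),bool);m[95:140,335:435]=1
c,n,e=fitplane(w,m);z=np.array([0,np.sin(.262),np.cos(.262)]);print('cover',c,n,e,np.arctan2(n[0],n@z))
hsv=cv2.cvtColor(im,cv2.COLOR_BGR2HSV).astype(int)
roi=np.zeros((384,512),bool);roi[160:195,335:445]=1
# warm pixels: R-B
rb=im[:,:,2].astype(int)-im[:,:,0]
mm=roi&(rb>20)
print(mm.sum())
ys,xs=np.nonzero(mm);r=cv2.minAreaRect(np.c_[xs,ys].astype(np.float32));print(r)
Q=w[mm];Q=Q[np.isfinite(Q[:,0])]
print(np.median(Q,0))
# rectify to floor plane top of rim
r2=cv2.minAreaRect((Q[:,:2]*1000).astype(np.float32));print(r2)
c,n,e=fitplane(w,cv2.erode(mm.astype(np.uint8),None)>0);print(c,n,e)
pc=Q-Q.mean(0);U,S,V=np.linalg.svd(pc,full_matrices=False);print(V[0],np.degrees(np.arctan2(V[0,0],V[0,1])))
for y in np.arange(-.235,-.07,.02):
    k=abs(Q[:,1]-y)<.006;print(round(y,3),Q[k,0].min().round(4),Q[k,0].max().round(4),np.median(Q[k,2]).round(4))
print(Q[:,1].min(),Q[:,1].max())
E
```

```text
cover [ 0.6554919  -0.14024143  0.1446099 ] [-0.42285338  0.24689818  0.87191531] 0.001878615094593775 -0.4366290078440013
636
((388.6767578125, 176.25735473632812), (81.22119140625, 15.111886024475098), 2.38594388961792)
[ 0.54841374 -0.1576807   0.0837064 ]
((548.7857666015625, -156.4548797607422), (162.57778930664062, 34.32870864868164), 82.57315826416016)
[ 0.54844615 -0.16588154  0.08780344] [-0.0412855   0.26627997  0.96301116] 0.0021062477201818867
[-0.11997298 -0.95763138  0.26181792] -172.8591337475845
-0.235 0.5237 0.551 0.1053
-0.215 0.5245 0.555 0.0999
-0.195 0.5258 0.5569 0.0928
-0.175 0.5298 0.5604 0.0894
-0.155 0.5315 0.5629 0.0826
-0.135 0.5351 0.5641 0.079
-0.115 0.5368 0.5683 0.0728
-0.095 0.5401 0.5702 0.0677
-0.075 0.5418 0.5708 0.0639
-0.23750124301657646 -0.07399120751405584
```

Call:
play_rows --motion '[[-0.1,[0.02,0,0],0.148],[-0.1,[0.04,0,0],0.296],[-0.1,[0.06,0,0],0.444],[-0.1,[0.08,0,0],0.592],[-0.1,[0.1,0,0],0.74]]'

```text
time: 15.5
tool_pos: [0.4732, -0.154, 0.308]
tool_rot: [0.644, 0.292, 0.644, -0.292]
contact_force: [0.2, 0.4, 0.1]
gripper_width: 0.551
```

Call:
play_rows --motion '[[-0.1,[0.02,0,-0.02],0.147],[-0.1,[0.04,0,-0.04],0.294],[-0.1,[0.06,0,-0.07],0.441],[-0.1,[0.079,-0.002,-0.1],0.588],[-0.1,[0.079,-0.002,-0.12],0.735]]'

```text
time: 16.0
tool_pos: [0.5519, -0.1557, 0.1852]
tool_rot: [0.705, 0.042, 0.707, -0.041]
contact_force: [-0.4, -0.6, -0.1]
gripper_width: 0.55
```

```bash
cat > st.py <<'E'
from h import *
import sys
if len(sys.argv)>1: save('wrist',sys.argv[1])
s=state();print(s['time'],s['tool_pos'],s['contact_force'],s['gripper_width'],s['joint_pos'])
M=R.from_quat(np.roll(s['tool_rot'],-1)).as_matrix();print(np.degrees(np.arctan2(M[1,2],M[0,2])),M[2].round(3))
E
python3 - <<'E'
from h import *
save('wrist','w19');print(nets.landmark_of('wrist','jam_center'))
E
python3 st.py
```

```text
[{'at': [0.545, -0.1542, 0.0809], 'score': 0.7}]
16.1 [ 0.54938572 -0.15505069  0.18356239] [-0.51726077  0.70581086  0.024789  ] 0.5477521170694069 [-4.05419600e-01 -3.58967078e-02  1.78280004e+00 -6.09450490e-06
  1.40325378e+00 -2.81549474e-01]
-7.096616088429499 [-1.     0.002 -0.008]
```

View pics/w19.png

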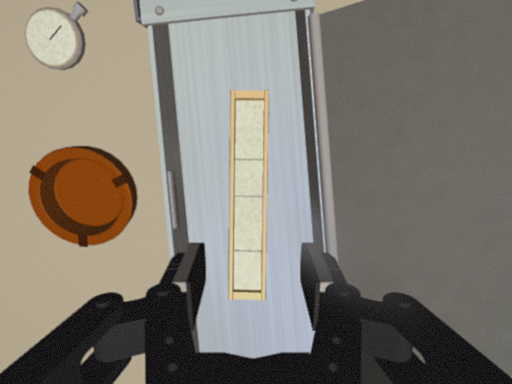

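```bash
python3 - <<'E'
from h import *
im=cv2.imread('pics/w19.png').astype(int);d=np.load('pics/w19.npy');w=cloud('wrist',d)
rb=im[:,:,2]-im[:,:,0]
mm=np.zeros((384,512),bool);mm[85:305,222:278]=1;mm&=rb>12
Q=w[mm];Q=Q[np.isfinite(Q[:,0])]
print(len(Q),Q.min(0),Q.max(0));print(cv2.minAreaRect((Q[:,:2]*1000).astype(np.float32)))
for y in (-.175,-.155,-.135):
    k=abs(Q[:,1]-y)<.004;print(y,Q[k,0].min(),Q[k,0].max(),np.percentile(Q[k,2],[5,50,95]))
k=np.zeros_like(mm);k[150:230,195:222]=1
F=w[k];F=F[np.isfinite(F[:,0])];A=np.c_[F[:,:2],np.ones(len(F))];c=np.linalg.lstsq(A,F[:,2],rcond=None)[0]
print('floor z at centre',c@[.5465,-.156,1],c)
E
python3 st.py
```

```text
7969 [ 0.51936326 -0.24209548  0.05083619] [ 0.57112054 -0.0709871   0.10867349]
((544.3663940429688, -157.163330078125), (170.12295532226562, 31.925243377685547), 82.22369384765625)
-0.175 0.5269802717986191 0.5575150339180488 [0.08283755 0.08455282 0.09288371]
-0.155 0.529486480963359 0.5608807361890258 [0.07719742 0.07923184 0.08768172]
-0.135 0.531443613191985 0.5631404407414932 [0.07175255 0.0740569  0.08232087]
floor z at centre 0.07383596574775761 [-0.0120073  -0.26348884  0.0392937 ]
16.1 [ 0.54938572 -0.15505069  0.18356239] [-0.51726077  0.70581086  0.024789  ] 0.5477521170694069 [-4.05419600e-01 -3.58967078e-02  1.78280004e+00 -6.09450490e-06
  1.40325378e+00 -2.81549474e-01]
-7.096616088429499 [-1.     0.002 -0.008]
```

Call:
play_rows --motion '[[-0.1,[-0.004,-0.001,-0.04],0],[-0.1,[-0.004,-0.001,-0.075],0],[-0.1,[-0.004,-0.001,-0.095],0],[-0.1,[-0.004,-0.001,-0.105],0],[-0.1,[-0.004,-0.001,-0.105],0]]'

```text
time: 16.6
tool_pos: [0.5469, -0.157, 0.083]
tool_rot: [0.705, 0.045, 0.706, -0.044]
contact_force: [0.5, 0.7, 0.5]
gripper_width: 0.547
```

Call:
play_rows --motion '[[0.1,[0,0,0],0],[0.3,[0,0,0],0],[0.5,[0,0,0],0],[0.7,[0,0,0],0]]'

```text
time: 17.0
tool_pos: [0.5489, -0.1578, 0.086]
tool_rot: [0.707, 0.043, 0.704, -0.044]
contact_force: [-1.4, 1.2, 6.3]
gripper_width: 0.317
```

```bash
python3 st.py w20
```

```text
17.05 [ 0.54885711 -0.15775423  0.0860483 ] [-0.9876341   0.19954017  6.71441585] 0.31501534302715395 [-4.10184596e-01  5.74341936e-02  1.86173302e+00  1.67863002e-05
  1.21825409e+00 -2.85895561e-01]
-7.1214340970436485 [-1.    -0.001  0.004]
```

View pics/w20.png

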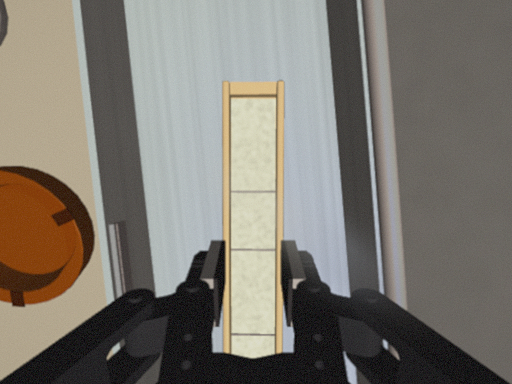

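Call:
play_rows --motion '[[0.7,[0,0,0.001],0],[0.7,[0,0,0.001],0],[0.7,[0,0,0.001],0]]'

```text
time: 17.35
tool_pos: [0.5484, -0.1575, 0.086]
tool_rot: [0.707, 0.044, 0.705, -0.044]
contact_force: [0.4, -0.0, 5.8]
gripper_width: 0.316
```

```bash
python3 st.py w21; python3 - <<'E'
from h import *
d=np.load('pics/w21.npy');w=cloud('wrist',d)
for v in (240,255,270,285,300,315): print(v,[w[v,u].round(4).tolist() for u in (205,218,227,250,281,288,300)])
im=cv2.imread('pics/w21.png')[200:384,150:360];cv2.imwrite('pics/w21z.png',cv2.resize(im,None,fx=3,fy=3))
E
```

```text
17.4 [ 0.54840361 -0.15754458  0.08597923] [1.26325229 0.74708834 5.22626796] 0.3155388563200534 [-4.10208539e-01  5.71203128e-02  1.86218669e+00  1.11882938e-04
  1.21928056e+00 -2.86164480e-01]
-7.109336853950467 [-1.    -0.001  0.003]
240 [[0.5241, -0.1503, 0.0749], [0.5337, -0.1438, 0.0906], [0.5372, -0.147, 0.0851], [0.548, -0.1519, 0.0777], [0.5635, -0.1477, 0.0904], [0.5669, -0.1485, 0.0896], [0.5742, -0.1565, 0.075]]
255 [[0.5277, -0.1476, 0.0971], [0.5353, -0.1439, 0.1057], [0.5365, -0.1533, 0.0888], [0.5472, -0.1588, 0.081], [0.5627, -0.154, 0.0935], [0.5653, -0.1481, 0.1049], [0.5711, -0.1526, 0.098]]
270 [[0.5314, -0.1435, 0.1178], [0.5362, -0.1448, 0.1167], [0.5355, -0.1608, 0.09], [0.5462, -0.1665, 0.0828], [0.5618, -0.1612, 0.0949], [0.5639, -0.1477, 0.1177], [0.5686, -0.1483, 0.1177]]
285 [[0.5331, -0.143, 0.1293], [0.5359, -0.1492, 0.1205], [0.5346, -0.168, 0.092], [0.5452, -0.1744, 0.0844], [0.561, -0.1676, 0.0977], [0.563, -0.1509, 0.1231], [0.5671, -0.1477, 0.1286]]
300 [[0.5343, -0.1431, 0.1381], [0.5351, -0.1553, 0.1216], [0.5335, -0.1758, 0.0932], [0.5443, -0.1816, 0.0872], [0.5602, -0.1779, 0.095], [0.5624, -0.1573, 0.1235], [0.5659, -0.1481, 0.1367]]
315 [[0.5368, -0.139, 0.1512], [0.5344, -0.1609, 0.1234], [0.5327, -0.1824, 0.0961], [0.5434, -0.1884, 0.0903], [0.5593, -0.1852, 0.0969], [0.5618, -0.1641, 0.1237], [0.5642, -0.1422, 0.1516]]
```

View pics/w21z.png

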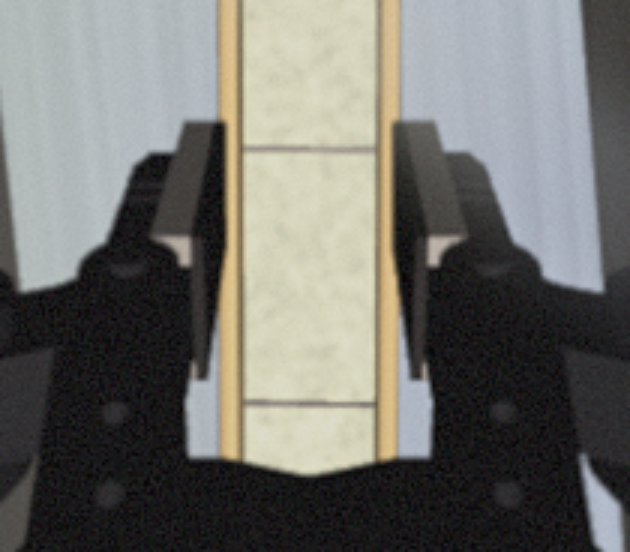

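Call:
play_rows --motion '[[-0.1,[0,0,0.004],0],[-0.1,[0,0,0.004],0],[-0.1,[-0.001,0,0],0],[-0.1,[-0.001,0,-0.003],0],[-0.1,[-0.001,0,-0.003],0]]'

```text
time: 17.9
tool_pos: [0.5453, -0.1567, 0.0799]
tool_rot: [0.705, 0.044, 0.707, -0.044]
contact_force: [-0.1, -0.2, -0.3]
gripper_width: 0.553
```

```bash
python3 st.py w22; python3 - <<'E'
from h import *
d=np.load('pics/w22.npy');w=cloud('wrist',d)
for v in (200,220,235): print(v,[w[v,u].round(4).tolist() for u in range(150,350,12)])
E
python3 st.py
```

```text
17.95 [ 0.54559119 -0.15683835  0.08033987] [-0.15496233  0.30754374  0.02031174] 0.5494388739454834 [-4.11002816e-01  6.06615982e-02  1.86894143e+00  9.37918726e-06
  1.21373490e+00 -2.86960389e-01]
-7.107271728557267 [-1.     0.001 -0.002]
200 [[0.4966, -0.1244, 0.0679], [0.5028, -0.1251, 0.0682], [0.5088, -0.1261, 0.0676], [0.5151, -0.1266, 0.0683], [0.5211, -0.1276, 0.0675], [0.5273, -0.1283, 0.0678], [0.5335, -0.1289, 0.0682], [0.5404, -0.1272, 0.0759], [0.5461, -0.1283, 0.0748], [0.552, -0.1291, 0.0744], [0.5578, -0.1302, 0.0732], [0.5633, -0.1284, 0.0808], [0.5701, -0.1332, 0.0688], [0.576, -0.1336, 0.0699], [0.582, -0.1342, 0.0703], [0.5884, -0.1356, 0.0686], [0.5945, -0.1364, 0.0684]]
220 [[0.4955, -0.1341, 0.0713], [0.5013, -0.1352, 0.0702], [0.5075, -0.1359, 0.0704], [0.5137, -0.1366, 0.0707], [0.5201, -0.137, 0.0715], [0.5259, -0.1383, 0.0702], [0.5322, -0.1388, 0.0708], [0.5393, -0.1363, 0.079], [0.5449, -0.1381, 0.0764], [0.5508, -0.1386, 0.0769], [0.5567, -0.1398, 0.0758], [0.5623, -0.1375, 0.0832], [0.5689, -0.1429, 0.0718], [0.575, -0.1437, 0.0718], [0.581, -0.1442, 0.0725], [0.5872, -0.1452, 0.0718], [0.5931, -0.1456, 0.0726]]
235 [[0.4947, -0.1412, 0.074], [0.5005, -0.1423, 0.0731], [0.5065, -0.1434, 0.0724], [0.513, -0.1437, 0.0735], [0.5188, -0.1449, 0.0724], [0.5253, -0.1451, 0.0738], [0.5313, -0.146, 0.0733], [0.5384, -0.1434, 0.0809], [0.5439, -0.1456, 0.0775], [0.5499, -0.146, 0.0782], [0.5558, -0.147, 0.0778], [0.5614, -0.1444, 0.0849], [0.568, -0.1502, 0.074], [0.5741, -0.1512, 0.0736], [0.5801, -0.1515, 0.0745], [0.5863, -0.1524, 0.0742], [0.5923, -0.1532, 0.0743]]
17.95 [ 0.54559119 -0.15683835  0.08033987] [-0.15496233  0.30754374  0.02031174] 0.5494388739454834 [-4.11002816e-01  6.06615982e-02  1.86894143e+00  9.37918726e-06
  1.21373490e+00 -2.86960389e-01]
-7.107271728557267 [-1.     0.001 -0.002]
```

View pics/w22.png

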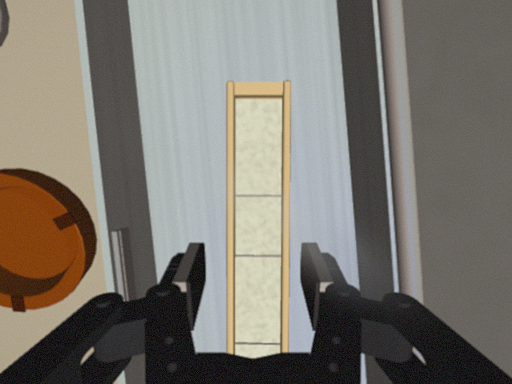

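Call:
play_rows --motion '[[-0.1,[0.0025,0,-0.0035],0],[-0.1,[0.0025,0,-0.0035],0],[0.2,[0.0025,0,-0.0035],0],[0.7,[0.0025,0,-0.0035],0],[0.7,[0.0025,0,-0.0035],0]]'

```text
time: 18.45
tool_pos: [0.5494, -0.1573, 0.0785]
tool_rot: [0.706, 0.044, 0.705, -0.044]
contact_force: [-0.2, 0.3, 5.1]
gripper_width: 0.332
```

```bash
python3 st.py w23
```

```text
18.5 [ 0.54943279 -0.15733184  0.07850249] [-0.06253885  0.44658767  4.75401276] 0.33511582384275074 [-4.09117962e-01  6.96920890e-02  1.86286528e+00  6.48100051e-05
  1.20749929e+00 -2.85207725e-01]
-7.100834525781198 [-1.    -0.     0.001]
```

View pics/w23.png

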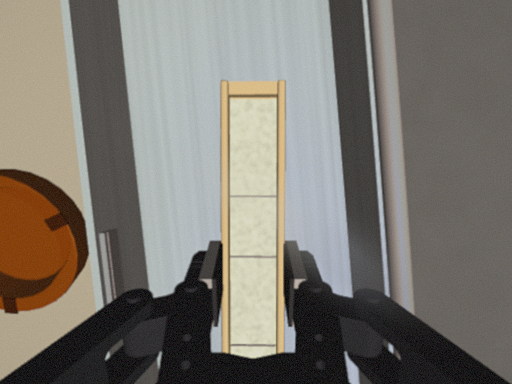

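Call:
play_rows --motion '[[0.9,[0,0,0],0],[0.9,[0,0,0],0],[0.9,[0,0,0.006],0],[0.9,[0,0,0.014],0],[0.9,[0,0,0.02],0]]'

```text
time: 19.0
tool_pos: [0.5484, -0.157, 0.0979]
tool_rot: [0.705, 0.044, 0.706, -0.044]
contact_force: [0.5, -0.6, -0.5]
gripper_width: 0.332
```

```bash
python3 st.py w24; python3 -c "
from h import *
save('side','s24')
im=cv2.imread('pics/s24.png')[60:220,170:330];cv2.imwrite('pics/s24z.png',cv2.resize(im,None,fx=3.5,fy=3.5))"
```

```text
19.05 [ 0.54928846 -0.15737385  0.09936981] [0.37016862 0.80076557 0.34419692] 0.3250933068592059 [-4.09228980e-01  4.34140646e-02  1.85182008e+00 -6.09107544e-05
  1.24467234e+00 -2.85184313e-01]
-7.106096267122307 [-1.    -0.001  0.002]
```

View pics/w24.png

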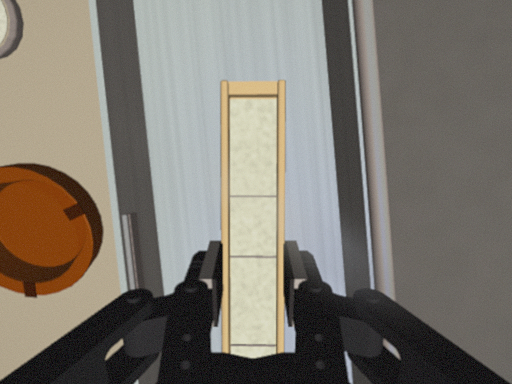

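View pics/s24z.png

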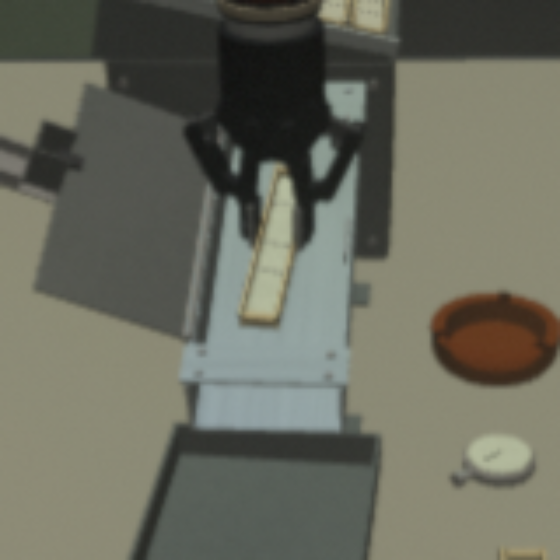

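Call:
play_rows --motion '[[0.9,[0,0,0.015],0],[0.9,[0,0,0.035],0],[0.9,[0,0,0.06],0],[0.9,[0,0,0.085],0],[0.9,[0,0,0.1],0]]'

```text
time: 19.6
tool_pos: [0.5496, -0.1574, 0.2011]
tool_rot: [0.707, 0.043, 0.705, -0.044]
contact_force: [1.2, 0.4, -0.8]
gripper_width: 0.332
```

Call:
play_rows --motion '[[0.9,[0,0,0],0],[0.9,[0.001,0.015,0],0.02],[0.9,[0.002,0.045,0],0.04],[0.9,[0.003,0.08,0],0.06],[0.9,[0.004,0.115,0],0.09]]'

```text
time: 20.1
tool_pos: [0.5513, -0.0399, 0.1954]
tool_rot: [0.706, 0.012, 0.708, -0.011]
contact_force: [0.7, -0.1, -0.1]
gripper_width: 0.327
```

Call:
play_rows --motion '[[0.9,[0.001,0.035,0],0],[0.9,[0.002,0.07,0],0],[0.9,[0.003,0.105,0],0],[0.9,[0.003,0.135,0],0],[0.9,[0.003,0.154,0],0]]'

```text
time: 20.6
tool_pos: [0.5538, 0.1149, 0.1953]
tool_rot: [0.706, 0.011, 0.709, -0.011]
contact_force: [0.5, -0.7, 0.4]
gripper_width: 0.331
```

```bash
python3 st.py w25; python3 - <<'E'
from h import *
save('side','s25');print(nets.landmark_of('side','jam_center'),nets.landmark_of('side','tray_floor'))
save('top','t25');print(nets.landmark_of('top','jam_center'),nets.landmark_of('top','tray_floor'))
d=np.load('pics/w25.npy');w=cloud('wrist',d)
for v in (90,120,150,180,210,240): print(v,[w[v,u].round(4).tolist() for u in (225,252,280)])
E
python3 st.py
```

```text
20.65 [0.55372431 0.11669889 0.1953333 ] [-0.68450147  1.78720094  0.55366313] 0.33288210826469533 [ 0.07489665 -0.06042189  1.78635898  0.00267231  1.41971733  0.10399451]
-1.690263823111383 [-1.     0.002 -0.004]
[{'at': [0.5583, 0.1182, 0.1985], 'score': 0.59}, {'at': [0.5443, -0.1544, 0.0011], 'score': 0.51}] []
[{'at': [0.5532, 0.1143, 0.2033], 'score': 0.71}] [{'at': [0.5556, 0.1065, 0.0043], 'score': 0.71}]
90 [[0.5457, 0.1914, 0.1861], [0.5581, 0.191, 0.1832], [0.571, 0.1906, 0.1862]]
120 [[0.5453, 0.1783, 0.1902], [0.5576, 0.1773, 0.1822], [0.5705, 0.1774, 0.1905]]
150 [[0.5447, 0.1649, 0.193], [0.5572, 0.1633, 0.1859], [0.5701, 0.1643, 0.1943]]
180 [[0.5442, 0.1514, 0.1961], [0.5567, 0.1497, 0.1913], [0.5696, 0.1511, 0.1981]]
210 [[0.5437, 0.1382, 0.2006], [0.5562, 0.1348, 0.1928], [0.5693, 0.1376, 0.2014]]
240 [[0.5432, 0.1246, 0.2043], [0.5557, 0.1204, 0.1963], [0.5689, 0.1236, 0.204]]
20.95 [0.55538474 0.11119942 0.19707428] [-0.89932242  0.52877528 -0.22444867] 0.32572542218682693 [ 6.63128961e-02 -6.21607727e-02  1.78505492e+00 -1.70717094e-04
  1.41990906e+00  1.01179516e-01]
-1.9962438972146426 [-1.    -0.    -0.001]
```

View pics/w25.png

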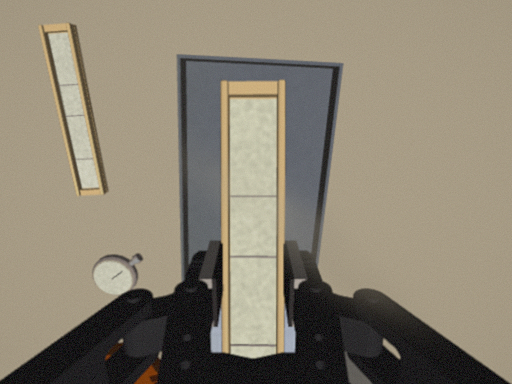

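View pics/s25.png

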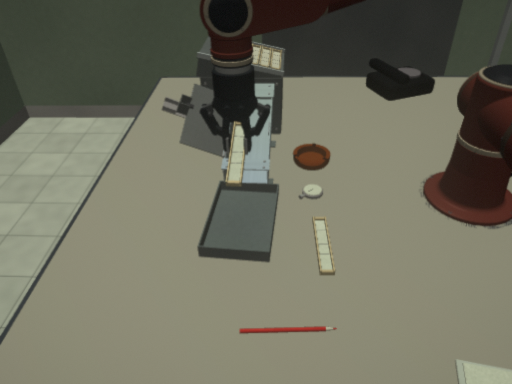

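Call:
play_rows --motion '[[0.9,[0,0,-0.03],0],[0.9,[0,0,-0.065],0],[0.9,[0,0,-0.1],0],[0.9,[0,0,-0.13],0],[0.9,[0,0,-0.155],0]]'

```text
time: 21.45
tool_pos: [0.5548, 0.1108, 0.0407]
tool_rot: [0.706, 0.012, 0.708, -0.013]
contact_force: [-0.7, -0.0, -0.0]
gripper_width: 0.327
```

Call:
play_rows --motion '[[0.9,[0,0,0],0],[0.9,[0,0,-0.005],0],[0.9,[0,0,-0.01],0],[0.9,[0,0,-0.015],0],[0.9,[0,0,-0.018],0]]'

```text
time: 21.95
tool_pos: [0.5566, 0.1118, 0.0257]
tool_rot: [0.708, 0.012, 0.706, -0.012]
contact_force: [-0.5, -3.3, 4.6]
gripper_width: 0.329
```

```bash
python3 st.py w26; python3 - <<'E'
from h import *
d=np.load('pics/w26.npy');w=cloud('wrist',d)
for v in (60,90,120,150,180,210,240): print(v,[w[v,u].round(4).tolist() for u in (225,252,280,320)])
E
python3 st.py
```

```text
22.0 [0.55654232 0.11174593 0.02549967] [-0.48569931 -0.75112901  3.09283282] 0.33196515117613506 [ 6.72205628e-02  1.35449030e-01  1.89332319e+00 -3.56739506e-04
  1.11112041e+00  1.01418311e-01]
-1.9503267813955294 [-1.    -0.     0.002]
60 [[0.5468, 0.2058, 0.0033], [0.5598, 0.2055, 0.002], [0.5732, 0.205, 0.003], [0.5925, 0.2044, 0.0028]]
90 [[0.547, 0.1919, 0.0154], [0.5593, 0.1915, 0.0131], [0.5719, 0.1911, 0.0167], [0.5928, 0.1906, 0.0031]]
120 [[0.5465, 0.1788, 0.0189], [0.5588, 0.1779, 0.0119], [0.5716, 0.178, 0.02], [0.5933, 0.176, 0.0028]]
150 [[0.546, 0.1657, 0.0231], [0.5583, 0.164, 0.0154], [0.5712, 0.1648, 0.0229], [0.5938, 0.1607, 0.0026]]
180 [[0.5454, 0.1523, 0.0259], [0.5578, 0.1498, 0.0182], [0.5708, 0.1515, 0.0262], [0.5944, 0.1443, 0.0021]]
210 [[0.5449, 0.1388, 0.0293], [0.5573, 0.1354, 0.0212], [0.5704, 0.1381, 0.0297], [0.5947, 0.1274, 0.0032]]
240 [[0.5444, 0.1251, 0.0326], [0.5569, 0.121, 0.025], [0.5699, 0.1252, 0.0347], [0.5956, 0.1082, 0.0014]]
22.0 [0.55654232 0.11174593 0.02549967] [-0.48569931 -0.75112901  3.09283282] 0.33196515117613506 [ 6.72205628e-02  1.35449030e-01  1.89332319e+00 -3.56739506e-04
  1.11112041e+00  1.01418311e-01]
-1.9503267813955294 [-1.    -0.     0.002]
```

View pics/w26.png

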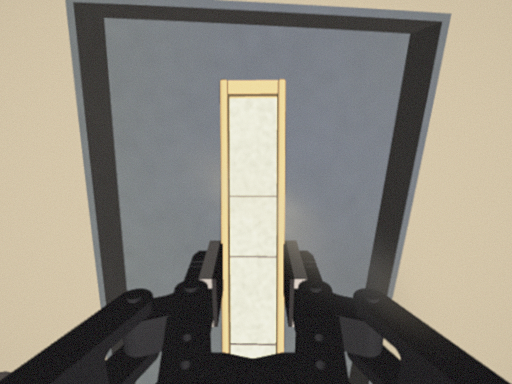

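Call:
play_rows --motion '[[0.9,[0,0,-0.002],0],[0.9,[0,0,-0.004],0],[0.9,[0,0,-0.006],0],[0.9,[0,0,-0.008],0],[0.9,[0,0,-0.009],0]]'

```text
time: 22.5
tool_pos: [0.5575, 0.1117, 0.0178]
tool_rot: [0.708, 0.012, 0.706, -0.012]
contact_force: [-0.8, -2.8, 7.6]
gripper_width: 0.333
```

```bash
python3 st.py w27; python3 - <<'E'
from h import *
d=np.load('pics/w27.npy');w=cloud('wrist',d)
for v in (60,90,120,150,180,210,240): print(v,[w[v,u].round(4).tolist() for u in (225,252,280)])
E
```

```text
22.55 [0.55738996 0.11167814 0.01763419] [-0.58881598 -2.51358206  6.05850296] 0.33070309455057595 [ 6.70439271e-02  1.48415224e-01  1.89446344e+00 -4.60249912e-04
  1.09551213e+00  1.01333683e-01]
-1.9526212300290493 [-1.    -0.     0.003]
60 [[0.5482, 0.205, 0.0033], [0.5606, 0.2047, 0.0023], [0.5735, 0.2043, 0.0023]]
90 [[0.5484, 0.1918, 0.0157], [0.5601, 0.1915, 0.0071], [0.5722, 0.191, 0.0161]]
120 [[0.5479, 0.1793, 0.0185], [0.5597, 0.1783, 0.0105], [0.5719, 0.1785, 0.0183]]
150 [[0.5473, 0.1665, 0.0205], [0.5592, 0.1647, 0.0118], [0.5716, 0.1657, 0.0202]]
180 [[0.5466, 0.1531, 0.0213], [0.5587, 0.1507, 0.014], [0.5713, 0.1526, 0.0228]]
210 [[0.5461, 0.1401, 0.0251], [0.5582, 0.1367, 0.0172], [0.571, 0.139, 0.0246]]
240 [[0.5454, 0.126, 0.0268], [0.5577, 0.1219, 0.0191], [0.5708, 0.1249, 0.0264]]
```

Call:
play_rows --motion '[[0.9,[0,0,-0.002],0],[0.9,[0,0,-0.004],0],[0.9,[0,0,-0.006],0],[0.9,[0,0,-0.008],0],[0.9,[0,0,-0.009],0]]'

```text
time: 23.05
tool_pos: [0.5575, 0.1116, 0.0087]
tool_rot: [0.708, 0.012, 0.706, -0.012]
contact_force: [-0.3, -3.7, 5.6]
gripper_width: 0.332
```

```bash
python3 st.py w28; python3 - <<'E'
from h import *
d=np.load('pics/w28.npy');w=cloud('wrist',d)
for v in (60,90,120,150,180,210,240): print(v,[w[v,u].round(4).tolist() for u in (225,252,280)])
E
```

```text
23.1 [0.55741605 0.11152746 0.00854302] [-0.35927864 -3.50778172  7.3953101 ] 0.32936128929408615 [ 6.69225791e-02  1.62686487e-01  1.89659826e+00 -8.03906956e-04
  1.07906785e+00  1.01391151e-01]
-1.9531863032301346 [-1.    -0.     0.003]
60 [[0.5489, 0.204, 0.003], [0.5606, 0.2036, 0.0034], [0.5726, 0.2032, 0.0033]]
90 [[0.5489, 0.1915, 0.0119], [0.5601, 0.1912, 0.0076], [0.5719, 0.1908, 0.0109]]
120 [[0.5485, 0.1796, 0.0154], [0.5597, 0.1787, 0.0089], [0.5714, 0.1788, 0.015]]
150 [[0.5479, 0.1675, 0.0179], [0.5593, 0.1656, 0.0091], [0.5712, 0.1663, 0.0159]]
180 [[0.5471, 0.1544, 0.0176], [0.5588, 0.152, 0.0101], [0.571, 0.1534, 0.017]]
210 [[0.5464, 0.1407, 0.0182], [0.5583, 0.1376, 0.0107], [0.5709, 0.1395, 0.0172]]
240 [[0.5455, 0.1262, 0.0183], [0.5578, 0.1221, 0.0107], [0.5706, 0.1257, 0.0193]]
```

Call:
play_rows --motion '[[0.9,[0,0,-0.001],0],[0.9,[0,0,-0.002],0],[0.9,[0,0,-0.003],0],[0.9,[0,0,-0.003],0]]'

```text
time: 23.5
tool_pos: [0.5576, 0.1115, 0.0058]
tool_rot: [0.708, 0.012, 0.706, -0.012]
contact_force: [0.2, -3.7, 6.9]
gripper_width: 0.33
```

```bash
python3 st.py w29; python3 - <<'E'
from h import *
d=np.load('pics/w29.npy');w=cloud('wrist',d)
for v in (90,120,150,180,210,240): print(v,[w[v,u].round(4).tolist() for u in (225,252,280)])
E
```

```text
23.55 [0.55761342 0.11151867 0.00591466] [-1.33285738 -3.85222681  7.40584465] 0.3287443953438366 [ 6.68881694e-02  1.67119248e-01  1.89687011e+00 -8.16540911e-04
  1.07408094e+00  1.01257647e-01]
-1.946966954269094 [-1.    -0.     0.004]
90 [[0.5491, 0.1915, 0.0096], [0.5603, 0.1912, 0.008], [0.5722, 0.1908, 0.0069]]
120 [[0.5487, 0.1796, 0.0134], [0.5599, 0.1788, 0.008], [0.5716, 0.1787, 0.0119]]
150 [[0.5482, 0.1676, 0.0162], [0.5594, 0.1657, 0.0074], [0.5711, 0.1669, 0.0168]]
180 [[0.5476, 0.155, 0.0174], [0.559, 0.1524, 0.0091], [0.571, 0.154, 0.0168]]
210 [[0.5466, 0.1411, 0.0164], [0.5585, 0.1382, 0.0097], [0.571, 0.1401, 0.016]]
240 [[0.5458, 0.1269, 0.0171], [0.558, 0.1226, 0.0093], [0.5708, 0.1261, 0.0174]]
```

Nearly flat (~1°). Release gently and rise straight up.

Call:
play_rows --motion '[[0.25,[0,0,0],0],[0.1,[0,0,0],0],[0.0,[0,0,0],0],[0.0,[0,0,0],0]]'

```text
time: 23.95
tool_pos: [0.5553, 0.112, 0.0034]
tool_rot: [0.707, 0.012, 0.707, -0.012]
contact_force: [-0.3, 0.3, -0.4]
gripper_width: 0.499
```

```bash
python3 st.py w30
```

```text
24.0 [0.5553938  0.11202289 0.00347286] [ 0.59005278 -0.31985138 -0.22659834] 0.4953525085110704 [6.76506463e-02 1.69006334e-01 1.89967816e+00 9.17850265e-05
 1.07353809e+00 1.01445387e-01]
-1.9388057478401541 [-1.     0.    -0.001]
```

View pics/w30.png

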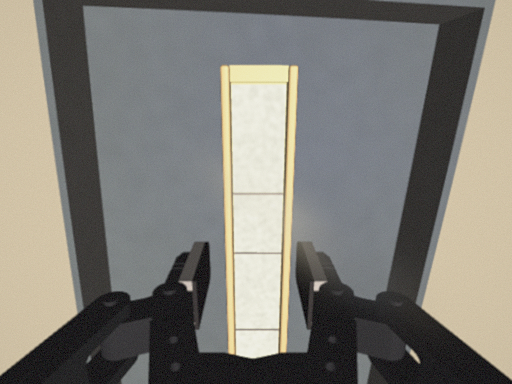

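Released, holder free between the pads. Going up and back.

Call:
play_rows --motion '[[0,[0,0,0.015],0],[0,[0,0,0.04],0],[0,[0,0,0.08],0],[0,[0,0,0.13],0],[0,[0,0,0.18],0]]'

```text
time: 24.5
tool_pos: [0.5552, 0.1119, 0.1863]
tool_rot: [0.707, 0.012, 0.707, -0.012]
contact_force: [1.5, 0.0, 0.2]
gripper_width: 0.499
```

Call:
play_rows --motion '[[0,[-0.04,0,0.03],0],[0,[-0.08,0,0.06],0],[0,[-0.12,0,0.06],0],[0,[-0.12,0,0.06],0]]'

```text
time: 24.9
tool_pos: [0.4329, 0.1122, 0.2458]
tool_rot: [0.708, 0.012, 0.706, -0.011]
contact_force: [0.2, -0.1, -0.8]
gripper_width: 0.499
```

```bash
python3 st.py; python3 - <<'E'
from h import *
im,d=save('top','t31')
for n in ['jam_center','tray_floor','jam','spare_center','ashtray','stopwatch','pencil']: print('top',n,[(np.round(q['at'],4).tolist(),round(q['score'],2)) for q in nets.landmark_of('top',n)[:2]])
w=cloud('top',d)
z=np.array([0,np.sin(.262),np.cos(.262)])
m=np.zeros((384,512),bool);m[95:140,335:435]=1
c,n,e=fitplane(w,m);print('cover',np.pi+np.arctan2(n[0],n@z))
rb=im[:,:,0].astype(int)-im[:,:,2]
mm=np.zeros((384,512),bool);mm[150:215,212:310]=1;mm&=rb>20
Q=w[mm];Q=Q[np.isfinite(Q[:,0])];print(len(Q),cv2.minAreaRect((Q[:,:2]*1000).astype(np.float32)),np.percentile(Q[:,2],[5,50,95]))
A=np.c_[Q[:,:2],np.ones(len(Q))];print('slopes',np.linalg.lstsq(A,Q[:,2],rcond=None)[0])
save('side','s31');print('side',nets.landmark_of('side','jam_center'),nets.landmark_of('side','tray_floor'))
E
```

```text
24.9 [0.43294708 0.11224112 0.24576216] [ 0.23166188 -0.0504068  -0.8480215 ] 0.4988611833659939 [ 8.68569161e-02 -4.05832330e-01  1.99108185e+00  2.17644322e-04
  1.55300063e+00  1.19806820e-01]
-1.8881495336331273 [-1.     0.001  0.003]
top jam_center []
top tray_floor []
top jam []
top spare_center [([0.3761, 0.1782, 0.006], 0.93)]
top ashtray [([0.3792, -0.1597, 0.0031], 0.63), ([0.3825, -0.0108, -0.0042], 0.42)]
top stopwatch [([0.3824, -0.0122, -0.0018], 0.51)]
top pencil [([0.4466, 0.3904, 0.0037], 0.72)]
cover 2.7035546046763375
5258 ((515.60888671875, 87.97606658935547), (214.43067932128906, 220.96957397460938), 10.341279983520508) [0.5447393  0.56062344 0.56570769]
slopes [-1.23357321  0.14990379  1.07771247]
side [{'at': [0.5612, 0.1149, 0.0107], 'score': 0.63}] [{'at': [0.5582, 0.1053, 0.0064], 'score': 0.87}, {'at': [0.3784, 0.1764, 0.0061], 'score': 0.36}]
```

View pics/t31.png

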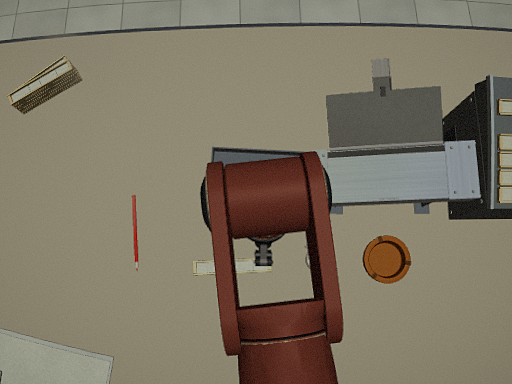

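View pics/s31.png

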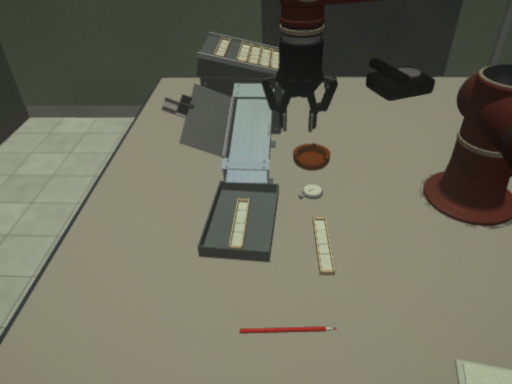

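```bash
python3 - <<'E'
from h import *
im=cv2.imread('pics/s31.png').astype(int);w=cloud('side',np.load('pics/s31.npy'))
mm=np.zeros((384,512),bool);mm[195:252,225:255]=1;mm&=(im[:,:,2]>130)
Q=w[mm];Q=Q[np.isfinite(Q[:,0])];A=np.c_[Q[:,:2],np.ones(len(Q))]
print(len(Q),cv2.minAreaRect((Q[:,:2]*1000).astype(np.float32)),np.percentile(Q[:,2],[5,50,95]),np.linalg.lstsq(A,Q[:,2],rcond=None)[0])
print(w[225,225],w[230,262])
s=state();print(s['contact_force'],s['time'],abs(s['joint_vel']).max())
workorder.job_done()
E
```

```text
570 ((559.2227172851562, 110.24603271484375), (183.6907958984375, 29.542482376098633), 88.13939666748047) [0.0066541  0.00868167 0.01675244] [-0.03438258  0.00497897  0.02869777]
[0.5922293  0.1214491  0.00463096] [0.50699262 0.13401672 0.00229968]
[-0.27936654 -0.57160352 -0.37884547] 25.45 0.008230815994237882
the job is handed in; nothing more can be done
```

I handed the job in at about 25.5 s of the 56 s allowed. The jammed holder is in the catch tray and the cover is open on its stop. `job_done` gives no verdict, so the result below rests on my own checks.

- **Opening the cover:** I pinched the paddle, lifted it to free the latch and swung the cover up. On the first swing the paddle slipped out of the fingers near vertical and the cover began to sink shut. I caught it at about 0.16 rad with a deeper grip, re-gripped twice, and carried it over.
- **Moving the holder:** My first pinch on the holder was too high, so I re-gripped lower. I then lifted it out of the chute (TCP to 0.20 m), moved it over the tray and lowered it until its lower end touched. Pressing down turned it flat in the grip before I let go.

Last checks:
- **Cover:** a plane fit from the top camera gives 2.70 rad.
- **Holder position:** it lies face up in the tray, within about 10 mm of the tray's centre in x and y.
- **Holder flatness:** the side-camera depth fit shows a slope of about 0.005 along its length. The cross slope of 0.03 rad is within that camera's noise over 30 mm.
- **Other things on the ledge:** the networks put the spare holder, ashtray, stopwatch and pencil within about 4 mm of where they started.
- **Robot:** the arm is clear of everything, with contact force near zero.

**Not confirmed:** in the final top picture the arm hid the tray, so the top camera did not check the holder there. The networks' heights (holder centre 10.7 mm, tray floor 6.4 mm) are only good to about 4 mm. They agree with the holder lying on the floor but do not prove it closely.

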